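# Weigh a brass casting on the spring scale before gilding

## Task

Hang the brass casting by its eye on the hook of the spring scale, lowering it gently so that the spring takes up the weight without a jolt, then let go and let it settle. When it hangs still, slide the black marker down until it is level with the scale's pointer, so that the reading is recorded, and leave the casting hanging freely. Do not disturb the bowl, the jar and the wooden pad, and do not strain the hook or strike the scale.

Things in the scene. Friction and masses are not known exactly. Their poses are not given: they have to be found in the camera images.
- eye (a point): Centre of the casting's eye, 75 mm above its underside: an upright frame 40 mm wide (along y) and 12 mm thick (along x), from 43 to 102 mm height, with a hole through it along x, 22 mm wide and 39 mm tall (53 to 92 mm height). Its flat outer sides, facing +y and -y, can be gripped 40 mm apart. z up. The same after a half turn about z
- eye_top (a point): Centre of the round bar, 10 mm thick and running along y, at the top of the eye (22 mm above eye); this bar comes to rest in the hook
- casting: Brass casting, 102 mm tall, 0.2 to 0.7 kg (hollow or solid, not told), standing on a round foot 56 mm across and 10 mm thick, with a slim waist (32 mm across at most) and the eye on top. Origin at the centre of its underside, axes as eye
- hook_seat (a point): Where the centre of the eye's bar lies when it rests in the bottom of the hook. x runs level along the hook's arm from its free tip to the column, z up. The hook is an 8 mm round steel bar: from the free tip (23 mm towards -x) down to a shallow V bottom (its centre line 10 mm below this point), up again 27 mm farther on, then a level arm to the column, whose near side is 98 mm from here. Nothing is above it
- hook_tip (a point): Topmost end of the upturned free tip of the hook, 16 mm higher than hook_seat. The lowest underside of the hook is 30 mm lower than this point. The eye goes on over the tip along +x of hook_seat, with about 4 mm to spare above and below, then down
- scale (a joint): How far the hook has sunk (hook, level arm and pointer move straight down together), in m: 0 empty, at most 0.095. Spring of 80 N/m (12 mm per 100 g), slightly damped: it bounces if the load is let go before the spring carries it, or after pulling it lower than its weight does. More than 0.07 m/s up or down is a jolt: lower at 0.02 to 0.03 m/s
- pointer (a point): End of the scale's pointer, a 4 mm tall steel bar in front of the white plate with a mark each 10 mm; it goes down with the hook. 215 mm above the table when the scale is empty
- marker_line (a point): End of the marker's line, a 4 mm tall black bar beside the pointer on the same plate. The marker is set when this point is at the height of pointer. 215 mm above the table when joint slide is 0
- marker_tab (a point): Top face of the marker's finger tab, 6 mm higher than marker_line and 12 mm from the tab's free end. The tab is a level black bar, 14 mm wide and 12 mm tall, that sticks out 77 mm from the column on the side away from the hook (this point's +x). Press it down from above, or pinch it across y. The column, 65 mm away, rises 33 mm above the tab's highest position
- slide (a joint): How far the marker has been slid down, in m: 0 at the top to 0.095. It takes about 2 N and stays where it is left
- stand: The scale's stand, fixed on the table: column 30 mm square and 254 mm tall with its cap, white plates 52 mm wide on two sides, base plate 150 x 130 mm, 14 mm thick. Origin at the column's axis on the table; the hook lies along its -x, the marker tab along its +x
- bowl: Bystander: white ceramic bowl, 110 mm across, 50 mm tall, origin at its underside
- pot: Bystander: amber glass jar with steel lid, 52 mm across, 70 mm tall, origin at its underside
- pad: Bystander: square wooden pad 110 x 110 x 18 mm, origin at its underside
Mind the look-alikes: they are no part of the job. Of the things that look like the stand, take the one that is farthest to the robot's left at the start.

How it is judged (in metres and radians):
On the way, in this order (a step that is already met when the one before it is completed fails the run):
1. the casting is lifted off the table (height (world z) of casting above 0.03 m), for 0.1 s.
2. the casting hangs by its eye at the bottom of the hook, let go and settled, before the marker is brought to the pointer (distance between eye_top and hook_seat below 0.01 m and contact force between casting and stand above 2 N and contact force between the fingers and casting below 0.05 N and value of joint scale above 0.015 m and linear speed of casting below 0.04 m/s and velocity of joint scale between -0.01 and 0.01 m/s and value of joint slide below 0.015 m), for 0.5 s.
3. the marker is level with the pointer (z of marker_line in the frame of pointer between -0.005 and 0.005 m), for 0.2 s.
At the end, for the whole second after the job is handed in: The casting hangs upright (within 0.15 rad) and at rest (under 0.04 m/s) by its eye at the bottom of the hook (bar within 10 mm of the seat), the scale is still (under 0.01 m/s) and the marker is within 5 mm of the height of the pointer (all of step 3 and distance between eye_top and hook_seat below 0.01 m and contact force between casting and stand above 2 N and angle between casting's own z axis and vertical below 0.15 rad and linear speed of casting below 0.04 m/s and velocity of joint scale between -0.01 and 0.01 m/s); the robot touches nothing.
It fails at once if the scale jolts: its hook moves faster than 0.07 m/s (velocity of joint scale above 0.07 m/s or velocity of joint scale below -0.07 m/s).
It fails at once if the casting presses on the hook or stand with more than 14 N (contact force between casting and stand above 14 N).
It fails at once if the stand or what is on it is struck with more than 25 N (contact force between stand and anything else above 25 N).
It fails at once if bowl, jar or pad moved more than 20 mm (distance of any of bowl, pot, pad from where it was at the start of the episode above 0.02 m).
It also fails if it takes over 64 s, if anything falls off the work surface, if the arm or the gripper's body presses on something with over 40 N, if the wrist force passes 120 N, or if a joint passes its speed limit or range.

## Robot

A 6-joint arm with a two-finger parallel gripper is mounted at the origin on the work surface. World frame = base frame: x ahead of the robot, y to its left, z up, the work surface at z = 0. Lengths are in mm, angles in degrees, forces in N, time in s.
With the tool pointing down it reaches from about 300 to 850 mm from the base axis. Payload 4.2 kg.
Tool frame: the origin (TCP) lies at the very end of the fingers, on their centre line; the grasp point (between the pads) lies 19 mm behind it (env.grip_depth is the distance from the TCP to the grasp point, in mm); y points along the fingers, z is the direction in which the jaws open and shut, and the axes are right-handed (so a half turn about y gives the same grasp; the last joint's range is limited). The gripper opens to 91 mm and grips with 3 to 60 N. Pads are 32 mm wide; open, the fingers measure 118 mm over their backs; the gripper's body (76 mm by 178 mm) begins 60 mm behind the grasp point.
Start: joints at [69.5, 18.312, 89.639, -0, 72.044, -1.146], TCP at [190.566, 542.523, 186.376] pointing down, gripper open.
Joint ranges: [-177.97, 177.97], [-48.28, 115.42], [12.27, 149.76], [-77.06, 257.06], [2.81, 150.46], [-146.56, 146.56]. Speed limits (degrees/s): [147.25, 147.25, 180, 180, 180, 180].

## Interface

Orientations are given as [roll, pitch, yaw] about the fixed x, y, z axes, in that order (R = Rz(yaw) Ry(pitch) Rx(roll)).
In Python, from workcell import state, imaging, job, env gives the robot as it stands.
- The arm moves only by the shell command python3 -m pendant 'ROWS' [FORCE]. ROWS is JSON, a list of rows, each an object with "delta_pos": the shift along the tool's x, y, z in cm, a list of three; "twist": the turn, a rotation vector about the tool's x, y, z in degrees, a list of three; "grip": the opening in per cent of the stroke, from 0 (shut) to 100 (fully open). In form: [{"delta_pos": [tx, ty, tz], "twist": [wx, wy, wz], "grip": grip}, ...]. A call has exactly 5 rows; each row is the pose to reach, as a shift and turn from the pose commanded when the call began, along the tool's axes at that moment; what a row does not reach only later rows make up. A row lasts 1/10 s, in which the tool goes at most 50 mm and 8.59 degrees, less where a joint would pass 70% of its speed; a pose out of reach is approached as far as the arm can. A call with a gripper value outside its range is refused whole. The fingers move at their own pace and stop on an object; FORCE is the grip in N (left out, the last holds). Time passes only in rows, so rows that repeat a pose let the fingers close, or fill a call up. It gives the time, the measured TCP pose, the force and the opening at its end, in the units of the state.
- state(): the state, without advancing time (a new reading comes with each control period).
- imaging.grab_frame(name): name is "scene" or "top" or "wrist"; returns (picture, depth): 480x640x3 uint8, red, green, blue; 480x640 float32, mm along the optical axis (not along the pixel's ray), 0 where there is no reading.
- imaging.camera_info(name): a dict with "fx", "fy", "cx", "cy" (pixels), "k1" (the pictures are not rectified: a ray, as slopes to the right and down, at radius r is drawn at 1 + k1 r^2 times it, then the intrinsics apply), "R" (3x3) and "t" (3): a world point X has camera coordinates R X + t. Camera axes: x right, y down, z forward; pixel columns grow to the right and rows downward; lengths in mm; the calibration is good to about 2 mm. A picture is of the moment at which its call begins: read the wrist's pose just before it. camera_info takes no time and is no camera call; for the wrist camera it gives the pose at the moment of the call.
- job.job_done(): hands the job in, once; it reports no verdict.
The state is a dict: "time_s": time; "qpos": joint angles; "qvel": joint speeds; "effort": joint torques, N m; "ee_pos": TCP position; "ee_rot": TCP orientation; "force": force on the tool from outside, world axes, zero at the start; "torque": the same for the moment, N m; "gripper_width": finger opening in mm.
Only numpy, scipy, OpenCV 4.12 (cv2) and the standard library are available. Lean on these libraries where they do the work, as an engineer would, in place of code of your own. Each camera call takes 0.05 s, during which the arm holds its last target.

## Working session

There is one attempt and no reset: what is moved stays moved. The work goes in short steps, Python scripts to look and compute and a shell command to move; the robot and the scene stay as the last step left them, time stands still between calls to the robot, and variables do not carry over. Pictures are saved under pics/ and viewed, and the job is handed in when it is done.

```bash
ls; mkdir -p pics; cat > h.py <<'E'
import numpy as np, cv2
from workcell import state, imaging, job, env
def grab(name,fn=None):
    ci=imaging.camera_info(name); p,d=imaging.grab_frame(name)
    if fn: cv2.imwrite(fn,cv2.cvtColor(p,cv2.COLOR_RGB2BGR)); np.savez(fn[:-4]+'.npz',p=p,d=d,**{k:np.array(v) for k,v in ci.items()})
    return p,d,ci
def load(fn):
    z=np.load(fn); return z['p'],z['d'],{k:z[k] for k in z.files if k not in 'pd'}
def ray(ci,u,v):
    xd=np.array([(u-ci['cx'])/ci['fx'],(v-ci['cy'])/ci['fy']]);x=xd.copy()
    for _ in range(30): x=xd/(1+ci['k1']*(x@x))
    R=np.array(ci['R']);t=np.array(ci['t'])
    return -R.T@t, R.T@np.array([x[0],x[1],1.])
def atz(ci,u,v,z):
    o,r=ray(ci,u,v); return o+r*(z-o[2])/r[2]
def atd(ci,u,v,d):
    o,r=ray(ci,u,v); return o+r*d
def proj(ci,X):
    c=np.array(ci['R'])@np.array(X,float)+np.array(ci['t']); s=c[:2]/c[2]; s=s*(1+ci['k1']*(s@s))
    return float(s[0]*ci['fx']+ci['cx']),float(s[1]*ci['fy']+ci['cy'])
E
python3 - <<'E'
from h import *
for n in('scene','top','wrist'):
    p,d,ci=grab(n,f'pics/a_{n}.png'); print(n,ci['fx'],-np.array(ci['R']).T@np.array(ci['t']))
s=state();print(s, env.grip_depth)
E
```

```text
pics
scene 585.335685364225 [1248.93287138 -630.57539202  788.60881404]
top 540.4090184854911 [ 283.37443302 -130.7965809  1229.73551557]
wrist 422.2983923861235 [119.72945007 566.18396374 383.06249625]
{'time_s': 0.15, 'qpos': array([ 6.94986638e+01,  1.83431134e+01,  8.96890922e+01, -9.32399214e-05,
        7.20434542e+01, -1.14693147e+00]), 'qvel': array([-0.05680012, -0.05479294, -0.19424996, -0.01615977,  0.04373465,
        0.07055984]), 'effort': array([ 1.24872145e-04, -4.12773550e+01, -2.32151806e+01,  7.28677399e-02,
        4.34412283e-02, -1.06794532e-04]), 'ee_pos': array([190.4289813 , 542.12326931, 185.72310053]), 'ee_rot': array([-9.00756464e+01,  1.42579248e-03, -1.93543769e+01]), 'force': array([0.6846876 , 0.01892647, 0.01145357]), 'torque': array([-0.00514718,  0.01103088,  0.00991906]), 'gripper_width': 91.23847248461755} 18.8
```

View pics/a_scene.png

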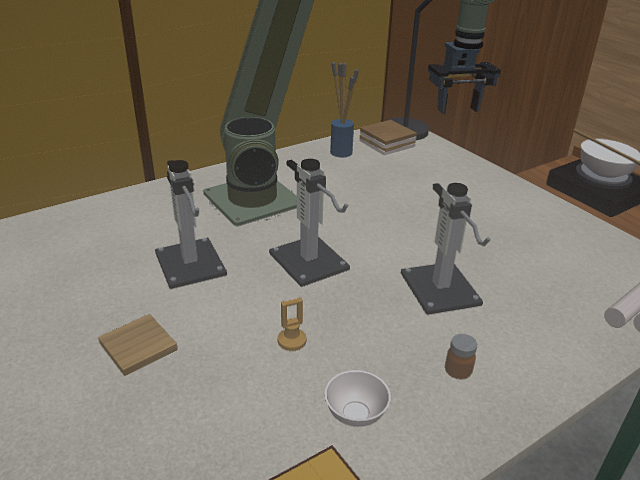

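View pics/a_top.png

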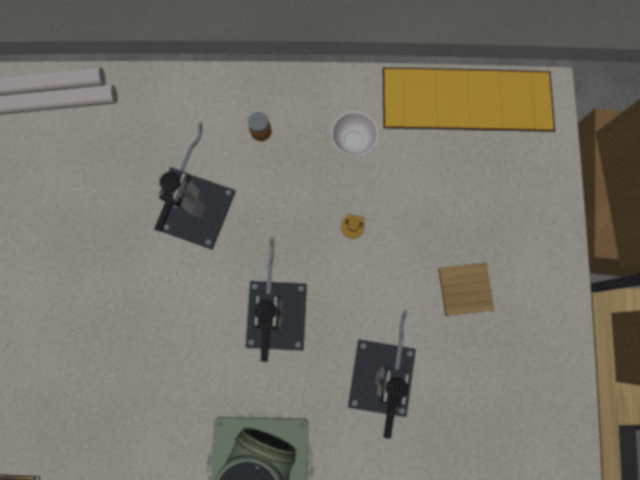

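View pics/a_wrist.png

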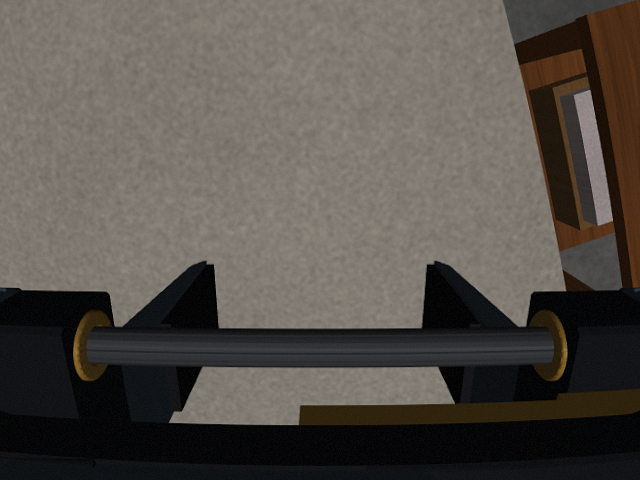

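In the top view three stands look alike: (195,208), (276,315), (382,377). Image left is robot left (+y), so the stand at top (195,208), which is (440,250) in the scene view, is farthest left. I'll confirm this in an enlarged crop and measure.

```bash
python3 - <<'E'
from h import *
pt,dt,ct=load('pics/a_top.npz'); ps,ds,cs=load('pics/a_scene.npz')
a=cv2.resize(pt[100:260,120:280],(400,400),interpolation=cv2.INTER_CUBIC)
b=cv2.resize(ps[170:330,390:550],(400,400),interpolation=cv2.INTER_CUBIC)
c=cv2.resize(ps[280:360,250:330],(400,400),interpolation=cv2.INTER_CUBIC)
cv2.imwrite('pics/b.png',cv2.cvtColor(np.hstack([a,b]),cv2.COLOR_RGB2BGR))
d=cv2.resize(pt[200:250,325:375],(400,400),interpolation=cv2.INTER_CUBIC)
cv2.imwrite('pics/c.png',cv2.cvtColor(np.hstack([d,c]),cv2.COLOR_RGB2BGR))
for n,(u,v) in dict(base1=(195,208),base2=(276,315),base3=(382,377)).items(): print(n,atz(ct,u,v,14).round())
for n,(u,v) in dict(cap=(170,182),tab=(163,225),tip=(201,125),arm=(190,158),cast=(353,229),pot=(259,120),bowl=(355,133)).items(): print(n,atd(ct,u,v,dt[v,u]).round(), dt[v,u])
E
```

```text
base1 [570. 166.  14.]
base2 [327. -29.  14.]
base3 [ 195. -265.   14.]
cap [563. 157. 255.] 1009.5401
tab [490. 180. 206.] 1044.6793
tip [691. 114. 220.] 1068.0948
arm [695. 188.   3.] 1282.0751
cast [ 520. -199.   40.] 1212.4318
pot [765.  18.  68.] 1230.4443
bowl [ 761. -205.    8.] 1288.9318
```

View pics/b.png

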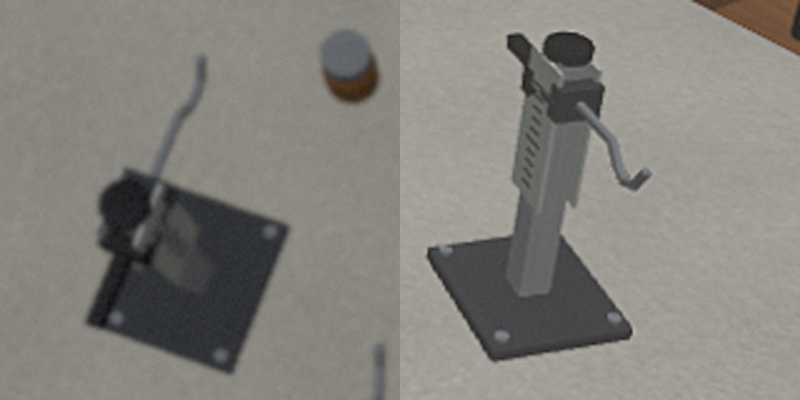

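View pics/c.png

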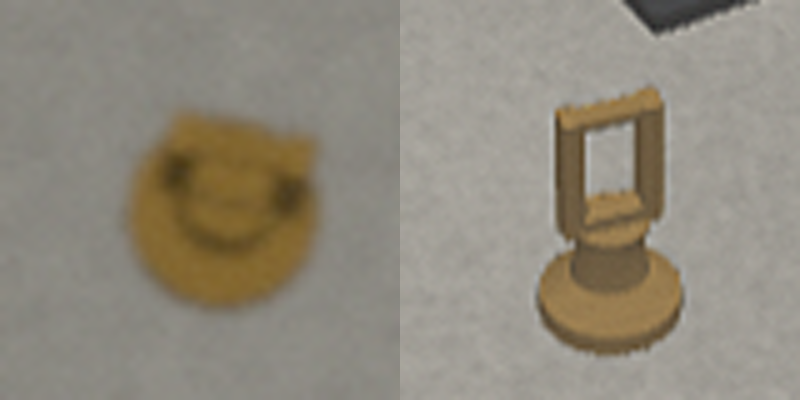

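The crops confirm it. The target stand has its hook tip at top (200,126), its cap at (170,183), and its tab extending to about (163,228), pointing back towards the robot. The casting's eye bar is at top (~352,218). Next I'll measure precisely.

```bash
python3 - <<'E'
from h import *
pt,dt,ct=load('pics/a_top.npz'); ps,ds,cs=load('pics/a_scene.npz')
def cloud(p,d,ci,u0,u1,v0,v1):
    out=[]
    for v in range(v0,v1):
        for u in range(u0,u1):
            if d[v,u]>0: out.append([*atd(ci,u,v,d[v,u]),u,v])
    return np.array(out)
def pca(P,l):
    m=P[:,:2].mean(0);w,V=np.linalg.eigh(np.cov((P[:,:2]-m).T));a=V[:,1]
    s=(P[:,:2]-m)@a; print(l,len(P),'mean',P[:,:3].mean(0).round(1),'ang',np.degrees(np.arctan2(a[1],a[0])).round(1),'ext',s.min().round(1),s.max().round(1),'std',np.sqrt(w).round(1),'z',np.percentile(P[:,2],[5,50,95]).round(1)); return m,a
for nm,(p,d,ci,c1,c2,c3) in dict(top=(pt,dt,ct,(325,380,200,250),(150,215,110,245),0),scene=(ps,ds,cs,(265,320,290,360),(425,500,175,260),0)).items():
    C=cloud(p,d,ci,*c1); 
    pca(C[C[:,2]>85],nm+' bar'); F=C[(C[:,2]>5)&(C[:,2]<14)]; print('foot',F[:,:3].mean(0), F[:,:2].min(0),F[:,:2].max(0))
    S=cloud(p,d,ci,*c2)
    H=S[(S[:,2]>170)&((S[:,:2]-[563,157])@[.948,-.319]>40)]; m,a=pca(H,nm+' hook')
    s=(H[:,:2]-[563,157])@[.948,-.319]
    for k in range(40,150,10):
        q=H[(s>=k)&(s<k+10)]
        if len(q): print(k,len(q),q[:,:3].mean(0).round(1),'lat',(((q[:,:2]-[563,157])@[.319,.948])).mean().round(1),'zmax',q[:,2].max().round(1))
    T=S[(S[:,2]>195)&((S[:,:2]-[563,157])@[.948,-.319]<-30)]; pca(T,nm+' tab')
    K=S[(S[:,2]>250)&(S[:,2]<260)]; pca(K,nm+' cap')
B=(pt.astype(int).sum(2)<200).astype(np.uint8)
B[:, :150]=0;B[:,240:]=0;B[:160]=0;B[255:]=0
E
```

```text
top bar 105 mean [ 532.3 -198.3   99.9] ang 79.6 ext -20.1 19.6 std [ 3.3 12.4] z [ 88.8 100.9 105.1]
foot [ 529.40190153 -199.121821      9.10677373] [ 480.10938004 -258.755397  ] [ 596.63701114 -138.84553166]
top hook 216 mean [651.4 129.3 213.4] ang 160.7 ext -47.6 52.6 std [ 2.3 30.4] z [201.  216.3 222. ]
40 21 [606.3 145.4 218.3] lat 2.8 zmax 222.0
50 21 [615.5 142.1 218.6] lat 2.6 zmax 223.2
60 21 [625.3 138.9 218.3] lat 2.7 zmax 222.1
70 19 [634.6 135.  218.4] lat 2.0 zmax 222.3
80 21 [643.8 131.3 218.1] lat 1.4 zmax 222.0
90 16 [653.3 127.8 211. ] lat 1.1 zmax 218.5
100 17 [662.1 124.9 204.5] lat 1.2 zmax 207.2
110 22 [672.3 122.2 201.6] lat 1.8 zmax 205.2
120 27 [682.6 118.9 206.6] lat 2.0 zmax 217.9
130 30 [690.3 115.8 217.5] lat 1.6 zmax 227.4
140 1 [697.1 116.  220.4] lat 3.9 zmax 220.4
top tab 276 mean [507.5 178.4 213.4] ang 161.0 ext -29.4 31.0 std [ 5.2 18.2] z [206.6 214.  217.4]
top cap 334 mean [565.4 159.2 254. ] ang 48.0 ext -19.5 20.2 std [10.  10.1] z [250.9 253.9 257. ]
scene bar 162 mean [ 536.8 -199.9   96.5] ang 78.0 ext -19.1 21.0 std [ 3.1 13.2] z [ 86.8
[... 227 characters left out ...]
0 14 [606.4 145.5 217. ] lat 3.0 zmax 220.2
50 16 [615.5 141.6 216.8] lat 2.1 zmax 219.2
60 15 [626.4 138.6 217.3] lat 2.8 zmax 222.3
70 14 [634.8 135.5 217. ] lat 2.5 zmax 220.3
80 17 [643.6 132.4 217.4] lat 2.4 zmax 220.9
90 36 [654.2 129.5 212.1] lat 3.0 zmax 219.0
100 24 [663.3 125.8 203.9] lat 2.5 zmax 207.9
110 17 [671.4 123.4 199.9] lat 2.8 zmax 203.3
120 14 [682.1 118.  202.1] lat 1.0 zmax 206.5
130 37 [692.3 116.3 212.8] lat 2.7 zmax 224.1
140 5 [698.4 115.3 219.5] lat 3.6 zmax 222.2
scene tab 89 mean [497.7 181.7 211.6] ang 156.1 ext -24.1 21.0 std [ 3.7 11.5] z [204.9 212.7 215.8]
scene cap 176 mean [569.  157.6 253.5] ang 132.8 ext -18.6 23.4 std [ 9.9 10.7] z [251.  253.7 255.6]
```

```bash
cat >> h.py <<'E'
from scipy.spatial.transform import Rotation as Ro
def go(pos,yaw,n=1):
    "delta (cm, tool axes) and twist (deg) from measured pose to target tool-down pose"
    s=state(); R=Ro.from_euler('xyz',s['ee_rot'],degrees=True); Rt=Ro.from_euler('xyz',[-90,0,yaw],degrees=True)
    d=R.inv().apply(np.array(pos)-s['ee_pos'])/10; w=(R.inv()*Rt).as_rotvec(degrees=True)
    print('t',s['time_s'],'pos',s['ee_pos'].round(1),'rot',s['ee_rot'].round(2),'F',s['force'].round(1),'w',round(s['gripper_width'],1))
    print('delta',d.round(2),'twist',w.round(2),'rows>=',max(np.linalg.norm(d)/5,np.linalg.norm(w)/8.59).round(1)); 
E
python3 -c "
from h import *
go([290,330,300],-60)
go([533.5,-199,300],169)"
```

```text
t 0.15 pos [190.4 542.1 185.7] rot [-90.08   0.   -19.35] F [0.7 0.  0. ] w 91.2
delta [ 16.42 -11.41 -16.73] twist [7.000e-02 4.065e+01 3.000e-02] rows>= 5.2
t 0.15 pos [190.4 542.1 185.7] rot [-90.08   0.   -19.35] F [0.7 0.  0. ] w 91.2
delta [ 56.93 -11.35 -58.57] twist [1.0000e-02 1.7165e+02 1.1000e-01] rows>= 20.0
```

```bash
python3 -m pendant '[{"delta_pos":[1,-4.7,-1],"twist":[0,8.5,0],"grip":100},{"delta_pos":[4,-8,-4],"twist":[0,17,0],"grip":100},{"delta_pos":[7.3,-9.7,-7.3],"twist":[0,25.5,0],"grip":100},{"delta_pos":[10.7,-11.3,-10.7],"twist":[0,34,0],"grip":100},{"delta_pos":[14.2,-11.4,-14.2],"twist":[0,42.5,0],"grip":100}]' 30
python3 -c "
from h import *
go([533.5,-199,300],169)"
```

```text
time_s: 0.65
ee_pos: [277.0, 363.7, 302.1]
ee_rot: [-89.8, 0.1, -62.1]
force: [0.2, 0.3, 0.0]
gripper_width: 91.0
t 0.65 pos [277.  363.7 302.1] rot [-89.78   0.09 -62.14] F [0.2 0.3 0. ] w 91.0
delta [61.73  0.11 -3.62] twist [-2.0000e-02  1.2886e+02 -3.0000e-01] rows>= 15.0
```

```bash
python3 -m pendant '[{"delta_pos":[4.2,0,-0.2],"twist":[0,8.5,0],"grip":100},{"delta_pos":[8.4,0,-0.5],"twist":[0,17,0],"grip":100},{"delta_pos":[12.6,0,-0.7],"twist":[0,25.5,0],"grip":100},{"delta_pos":[16.8,0,-1],"twist":[0,34,0],"grip":100},{"delta_pos":[21,0,-1.2],"twist":[0,42.5,0],"grip":100}]' 
python3 -c "
from h import *
go([533.5,-199,300],169)"
```

```text
time_s: 1.15
ee_pos: [364.7, 171.9, 300.2]
ee_rot: [-90.0, 0.0, -104.7]
force: [1.6, 0.2, -0.6]
gripper_width: 91.1
t 1.15 pos [364.7 171.9 300.2] rot [-8.9990e+01  1.0000e-02 -1.0469e+02] F [ 1.6  0.2 -0.6] w 91.1
delta [3.160e+01 1.000e-02 2.574e+01] twist [ 0.000e+00  8.631e+01 -1.000e-02] rows>= 10.0
```

```bash
python3 -m pendant '[{"delta_pos":[3.1,0,2.6],"twist":[0,8.5,0],"grip":100},{"delta_pos":[6.3,0,5.1],"twist":[0,17,0],"grip":100},{"delta_pos":[9.4,0,7.7],"twist":[0,25.5,0],"grip":100},{"delta_pos":[12.6,0,10.3],"twist":[0,34,0],"grip":100},{"delta_pos":[15.8,0,12.8],"twist":[0,42.5,0],"grip":100}]' 
python3 -c "
from h import *
go([533.5,-199,220],169)"
```

```text
time_s: 1.65
ee_pos: [449.7, -12.9, 300.1]
ee_rot: [-90.0, 0.0, -147.2]
force: [1.1, 0.6, -0.5]
gripper_width: 91.6
t 1.65 pos [449.7 -12.9 300.1] rot [-9.0020e+01  1.0000e-02 -1.4722e+02] F [ 1.1  0.6 -0.5] w 91.6
delta [ 3.03  8.   20.19] twist [ 2.000e-02  4.378e+01 -0.000e+00] rows>= 5.1
```

```bash
python3 -m pendant '[{"delta_pos":[0.5,0,4.5],"twist":[0,8.5,0],"grip":100},{"delta_pos":[1.2,0.5,9],"twist":[0,17,0],"grip":100},{"delta_pos":[1.8,2,13.2],"twist":[0,25.5,0],"grip":100},{"delta_pos":[2.4,5,17],"twist":[0,34,0],"grip":100},{"delta_pos":[3.0,8,20.2],"twist":[0,42.5,0],"grip":100}]' 
python3 -m pendant '[{"delta_pos":[0,0,0],"twist":[0,1.2,0],"grip":100},{"delta_pos":[0,0,0],"twist":[0,1.2,0],"grip":100},{"delta_pos":[0,0,0],"twist":[0,1.2,0],"grip":100},{"delta_pos":[0,0,0],"twist":[0,1.2,0],"grip":100},{"delta_pos":[0,0,0],"twist":[0,1.2,0],"grip":100}]' 
python3 -c "
from h import *
grab('wrist','pics/d_wrist.png')
go([533.5,-199,61],169)"
```

```text
time_s: 2.15
ee_pos: [535.5, -198.9, 219.2]
ee_rot: [-90.0, 0.1, 170.2]
force: [1.2, 0.2, -0.6]
gripper_width: 91.1
time_s: 2.65
ee_pos: [535.0, -195.9, 221.6]
ee_rot: [-90.0, 0.1, 169.5]
force: [0.1, 0.4, 0.4]
gripper_width: 91.3
t 2.7 pos [ 534.9 -196.1  221.4] rot [-8.9990e+01  1.2000e-01  1.6953e+02] F [-0.2 -1.   0.6] w 91.4
delta [ 0.12 16.04  0.31] twist [-0.01  0.53 -0.12] rows>= 3.2
```

View pics/d_wrist.png

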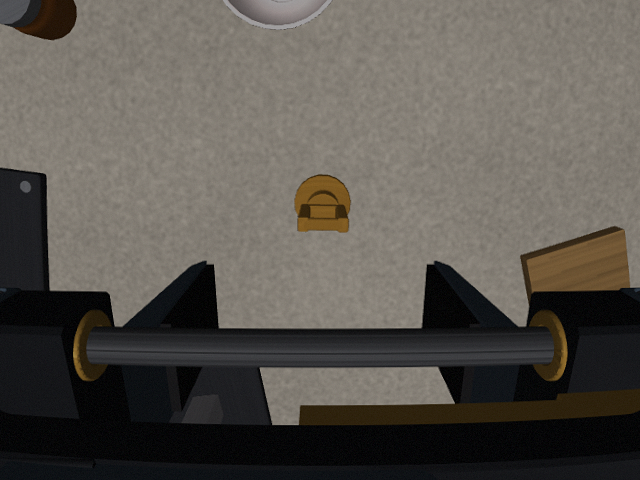

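The wrist view shows the casting clearly: foot centre about (323,203), bar about (323,225) and level in the image.

```bash
python3 - <<'E'
from h import *
p,d,ci=load('pics/d_wrist.npz')
hsv=cv2.cvtColor(p,cv2.COLOR_RGB2HSV)
C=[]
for v in range(160,245):
    for u in range(280,370):
        if d[v,u]>0: C.append([*atd(ci,u,v,d[v,u]),u,v])
C=np.array(C); b=C[(C[:,2]>94)]; 
print(len(b),b.mean(0).round(1),b[:,2].max())
m=b[:,:2].mean(0);w,V=np.linalg.eigh(np.cov((b[:,:2]-m).T));print(np.degrees(np.arctan2(V[1,1],V[0,1])),np.sqrt(w), ((b[:,:2]-m)@V[:,1]).min(),((b[:,:2]-m)@V[:,1]).max())
for u,v in [(298,218),(349,218),(298,231),(349,231)]: print(atz(ci,u,v,102).round(1),d[v,u])
f=C[(C[:,2]>6)&(C[:,2]<14)]; print(f[:,:3].mean(0).round(1))
mk=((hsv[...,1]>120)&(hsv[...,2]>60)).astype(np.uint8); mk[:160]=0;mk[245:]=0;mk[:,:280]=0;mk[:,370:]=0
ys,xs=np.nonzero(mk); print(xs.min(),xs.max(),ys.min(),ys.max())
print('foot top', atz(ci,322.5,ys.min(),10), atz(ci,xs.min(),203,10),atz(ci,xs.max(),203,10))
E
```

```text
722 [ 532.8 -198.3   99.8  322.3  224. ] 102.85168541421933
78.90545391822626 [ 3.17339177 11.86850847] -20.122236918082024 19.77509767879836
[ 541.3 -180.9  102. ] 328.74207
[ 534.2 -219.5  102. ] 430.54156
[ 531.2 -178.9  102. ] 329.5707
[ 524.  -217.8  102. ] 433.27228
[ 545.6 -200.1   11.2]
295 350 175 231
foot top [ 559.32206679 -203.87842007   10.        ] [ 537.15776252 -172.31811132   10.        ] [ 527.34709095 -225.53984275   10.        ]
```

```bash
python3 -c "
from h import *
go([532.7,-198.6,61],169)"
python3 -m pendant '[{"delta_pos":[0.15,2,0.3],"twist":[0,0.5,0],"grip":100},{"delta_pos":[0.17,6,0.3],"twist":[0,0.5,0],"grip":100},{"delta_pos":[0.17,10,0.3],"twist":[0,0.5,0],"grip":100},{"delta_pos":[0.17,14,0.3],"twist":[0,0.5,0],"grip":100},{"delta_pos":[0.17,16,0.3],"twist":[0,0.5,0],"grip":100}]' 30
python3 -c "
from h import *
go([532.7,-198.6,61],169)"
```

```text
t 2.7 pos [ 534.9 -196.1  221.4] rot [-8.9990e+01  1.2000e-01  1.6953e+02] F [-0.2 -1.   0.6] w 91.4
delta [ 0.21 16.04  0.29] twist [-0.01  0.53 -0.12] rows>= 3.2
time_s: 3.2
ee_pos: [530.5, -198.2, 57.4]
ee_rot: [-90.1, -0.3, 169.0]
force: [-0.1, 0.1, 0.3]
gripper_width: 91.5
t 3.2 pos [ 530.5 -198.2   57.4] rot [-90.05  -0.26 169.  ] F [-0.1  0.1  0.3] w 91.5
delta [-0.22 -0.36  0.  ] twist [ 0.05 -0.    0.26] rows>= 0.1
```

```bash
python3 -m pendant '[{"delta_pos":[0,0,0],"twist":[0,0,0],"grip":100},{"delta_pos":[0,0,0],"twist":[0,0,0],"grip":50},{"delta_pos":[0,0,0],"twist":[0,0,0],"grip":30},{"delta_pos":[0,0,0],"twist":[0,0,0],"grip":20},{"delta_pos":[0,0,0],"twist":[0,0,0],"grip":20}]' 30
python3 -m pendant '[{"delta_pos":[0,0,0],"twist":[0,0,0],"grip":20},{"delta_pos":[0,0,0],"twist":[0,0,0],"grip":20},{"delta_pos":[0,0,0],"twist":[0,0,0],"grip":20},{"delta_pos":[0,0,0],"twist":[0,0,0],"grip":20},{"delta_pos":[0,0,0],"twist":[0,0,0],"grip":20}]' 30
python3 -c "
from h import *
go([700,-30,183],161)"
```

```text
time_s: 3.7
ee_pos: [533.2, -199.6, 61.4]
ee_rot: [-90.0, 0.1, 168.9]
force: [-0.3, -0.6, -0.4]
gripper_width: 62.2
time_s: 4.2
ee_pos: [532.6, -199.2, 60.3]
ee_rot: [-90.0, 0.0, 168.9]
force: [-0.2, 0.5, 1.4]
gripper_width: 39.6
t 4.2 pos [ 532.6 -199.2   60.3] rot [-9.0020e+01  1.0000e-02  1.6894e+02] F [-0.2  0.5  1.4] w 39.6
delta [-13.18 -12.26 -19.82] twist [ 0.02  7.94 -0.01] rows>= 5.4
```

```bash
python3 -m pendant '[{"delta_pos":[0,-1.5,0],"twist":[0,0,0],"grip":20},{"delta_pos":[0,-4.5,0],"twist":[0,0,0],"grip":20},{"delta_pos":[0,-8,0],"twist":[0,0,0],"grip":20},{"delta_pos":[0,-11.5,0],"twist":[0,0,0],"grip":20},{"delta_pos":[0,-13.2,0],"twist":[0,0,0],"grip":20}]' 30
python3 -m pendant '[{"delta_pos":[0,0,0],"twist":[0,0,0],"grip":20},{"delta_pos":[0,0,0],"twist":[0,0,0],"grip":20},{"delta_pos":[0,0,0],"twist":[0,0,0],"grip":20},{"delta_pos":[0,0,0],"twist":[0,0,0],"grip":20},{"delta_pos":[0,0,0],"twist":[0,0,0],"grip":20}]'
python3 -c "
from h import *
go([750,95.6,193],161)
for i in range(4): grab('wrist'); print(state()['force'],state()['gripper_width'])"
```

```text
time_s: 4.7
ee_pos: [533.4, -200.0, 194.7]
ee_rot: [-89.9, 0.2, 168.9]
force: [0.9, 0.4, -3.0]
gripper_width: 39.5
time_s: 5.2
ee_pos: [532.0, -199.2, 191.0]
ee_rot: [-90.0, -0.1, 168.9]
force: [0.2, -0.8, -2.9]
gripper_width: 39.7
t 5.2 pos [ 532.  -199.2  191. ] rot [-9.0030e+01 -1.3000e-01  1.6895e+02] F [ 0.2 -0.8 -2.9] w 39.7
delta [-15.75  -0.22 -33.11] twist [0.02 7.95 0.13] rows>= 7.3
[ 0.30757348 -0.1357945  -3.97337624] 39.49143592777822
[ 0.06472173  0.52692675 -2.62605827] 39.72505545164783
[ 0.18381304  0.18341848 -3.83534413] 39.523352437176555
[ 0.45453893  0.19794073 -3.29897142] 39.35374738057574
```

```bash
python3 -c "
from h import *
go([728.7,103,193],161)"
python3 -m pendant '[{"delta_pos":[-1,0,-2],"twist":[0,1,0],"grip":20},{"delta_pos":[-3,0,-6],"twist":[0,2.5,0],"grip":20},{"delta_pos":[-5,0,-10],"twist":[0,4,0],"grip":20},{"delta_pos":[-7,0,-14],"twist":[0,5.5,0],"grip":20},{"delta_pos":[-8.8,0,-18],"twist":[0,7,0],"grip":20}]' 30
python3 -c "
from h import *
go([728.7,103,193],161)"
```

```text
t 5.4 pos [ 532.4 -199.4  191.9] rot [-9.0010e+01 -2.0000e-02  1.6895e+02] F [ 0.5  0.2 -3.3] w 39.4
delta [-13.47  -0.11 -33.44] twist [0.01 7.95 0.03] rows>= 7.2
time_s: 5.9
ee_pos: [654.5, -38.2, 192.2]
ee_rot: [-90.0, 0.0, 161.9]
force: [1.4, -1.2, -2.6]
gripper_width: 39.5
t 5.9 pos [654.5 -38.2 192.2] rot [-9.0000e+01  3.0000e-02  1.6187e+02] F [ 1.4 -1.2 -2.6] w 39.5
delta [ -2.66  -0.08 -15.73] twist [ 0.    0.87 -0.03] rows>= 3.2
```

```bash

python3 -m pendant '[{"delta_pos":[-0.9,0,-4],"twist":[0,0.4,0],"grip":20},{"delta_pos":[-1.8,0,-8],"twist":[0,0.9,0],"grip":20},{"delta_pos":[-2.4,0,-12],"twist":[0,0.9,0],"grip":20},{"delta_pos":[-2.7,0,-15],"twist":[0,0.9,0],"grip":20},{"delta_pos":[-2.7,0,-15.7],"twist":[0,0.9,0],"grip":20}]' 30
python3 -m pendant '[{"delta_pos":[0,0,0],"twist":[0,0,0],"grip":20},{"delta_pos":[0,0,0],"twist":[0,0,0],"grip":20},{"delta_pos":[0,0,0],"twist":[0,0,0],"grip":20},{"delta_pos":[0,0,0],"twist":[0,0,0],"grip":20},{"delta_pos":[0,0,0],"twist":[0,0,0],"grip":20}]'
python3 -c "
from h import *
for n in('scene','top','wrist'): grab(n,f'pics/e_{n}.png')
go([728.7,103,193],161)
ps,_,_=load('pics/e_scene.npz');pt,_,_=load('pics/e_top.npz')
a=cv2.resize(ps[130:330,410:610],(400,400),interpolation=cv2.INTER_CUBIC)
b=cv2.resize(pt[60:220,120:280],(400,400),interpolation=cv2.INTER_CUBIC)
cv2.imwrite('pics/e.png',cv2.cvtColor(np.hstack([a,b]),cv2.COLOR_RGB2BGR))
"
```

```text
time_s: 6.4
ee_pos: [728.7, 105.3, 191.1]
ee_rot: [-90.1, -0.0, 161.2]
force: [-1.1, -0.4, -2.4]
gripper_width: 39.8
time_s: 6.9
ee_pos: [727.6, 100.3, 192.6]
ee_rot: [-90.0, 0.0, 161.0]
force: [-0.4, -0.8, -3.9]
gripper_width: 39.6
t 7.05 pos [727.6 100.9 192.4] rot [-9.0010e+01  1.0000e-02  1.6102e+02] F [-0.3  0.1 -2.5] w 39.6
delta [-0.03 -0.06 -0.23] twist [ 0.01  0.02 -0.01] rows>= 0.0
```

View pics/e.png

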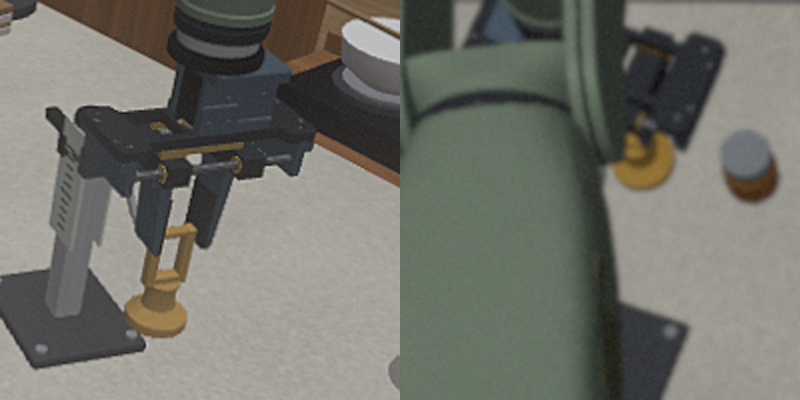

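View pics/e_wrist.png

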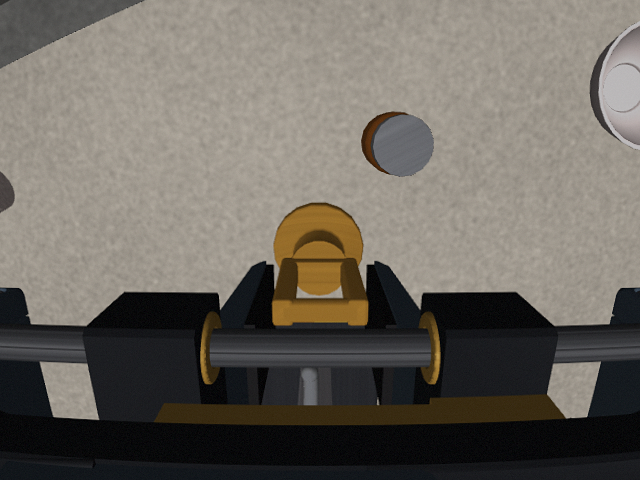

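```bash
python3 - <<'E'
from h import *
p,d,ci=load('pics/e_wrist.npz')
tip=[]
for u,v in [(310,373),(310,380),(310,390),(309,400)]:print(u,v,d[v,u],atd(ci,u,v,d[v,u]).round(1))
b=[]
for v in range(295,326):
    for u in range(268,375):
        if d[v,u]>0: b.append(atd(ci,u,v,d[v,u]))
b=np.array(b); b=b[b[:,2]>215]; print('bar',len(b),b.mean(0).round(1),b.max(0).round(1),b.min(0).round(1))
a=cv2.resize(p[250:410,220:420],(800,640)); cv2.imwrite('pics/e2.png',cv2.cvtColor(a[:600],cv2.COLOR_RGB2BGR))
E
```

```text
310 373 193.44202 [694.4 116.1 220.2]
310 380 193.32253 [691.4 117.1 221.2]
310 390 218.1214 [672.8 124.1 201. ]
309 400 220.18057 [666.8 126.8 200.7]
bar 2854 [728.6  98.9 232.6] [743.9 121.9 250.6] [710.4  76.5 215.8]
```

View pics/e2.png

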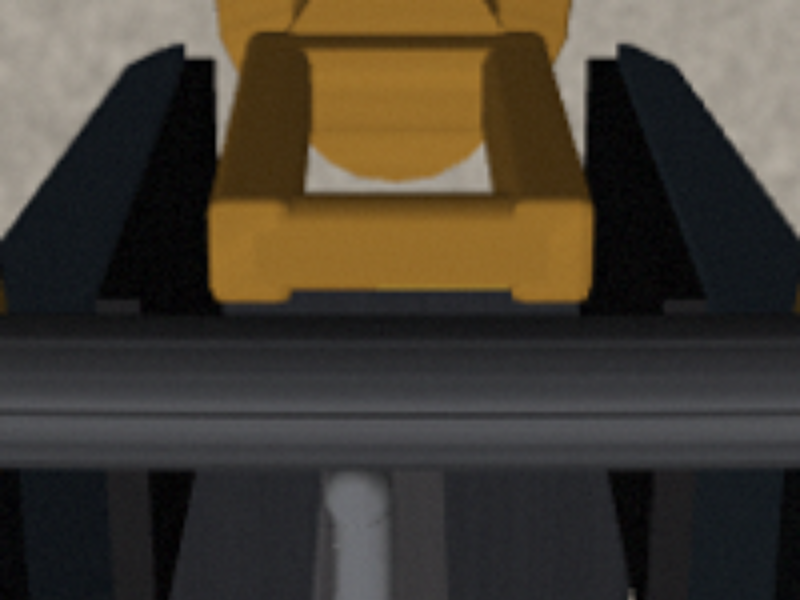

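```bash

python3 -m pendant '[{"delta_pos":[0,-0.15,-0.2],"twist":[0,0,0],"grip":20},{"delta_pos":[0,-0.27,-0.35],"twist":[0,0,0],"grip":20},{"delta_pos":[0.5,-0.27,-0.35],"twist":[0,0,0],"grip":20},{"delta_pos":[1,-0.27,-0.35],"twist":[0,0,0],"grip":20},{"delta_pos":[1.3,-0.27,-0.35],"twist":[0,0,0],"grip":20}]' 30
python3 -m pendant '[{"delta_pos":[0,0,0],"twist":[0,0,0],"grip":20},{"delta_pos":[0,0,0],"twist":[0,0,0],"grip":20},{"delta_pos":[0,0,0],"twist":[0,0,0],"grip":20},{"delta_pos":[0,0,0],"twist":[0,0,0],"grip":20},{"delta_pos":[0,0,0],"twist":[0,0,0],"grip":20}]'
python3 - <<'E'
from h import *
p,d,ci=grab('wrist','pics/f_wrist.png')
for n in ['scene']: grab(n,f'pics/f_{n}.png')
go([672,123.5,195],161)
a=cv2.resize(p[250:410,220:420],(800,640)); cv2.imwrite('pics/f2.png',cv2.cvtColor(a[:600],cv2.COLOR_RGB2BGR))
a=load('pics/f_scene.npz')[0][170:320,420:570];a=cv2.resize(a,(600,600),interpolation=cv2.INTER_CUBIC); cv2.imwrite('pics/f3.png',cv2.cvtColor(a,cv2.COLOR_RGB2BGR))
E
```

```text
time_s: 7.55
ee_pos: [715.8, 109.2, 195.0]
ee_rot: [-90.0, -0.0, 161.1]
force: [0.4, 0.2, -3.5]
gripper_width: 39.4
time_s: 8.05
ee_pos: [716.7, 108.8, 194.8]
ee_rot: [-90.0, 0.0, 161.0]
force: [0.5, 0.6, -4.4]
gripper_width: 39.8
t 8.15 pos [716.6 108.8 194.9] rot [-90.01   0.   161.04] F [-0.4 -0.6 -2.3] w 39.5
delta [ 4.7  -0.01  0.06] twist [ 0.01  0.04 -0.  ] rows>= 0.9
```

View pics/f2.png

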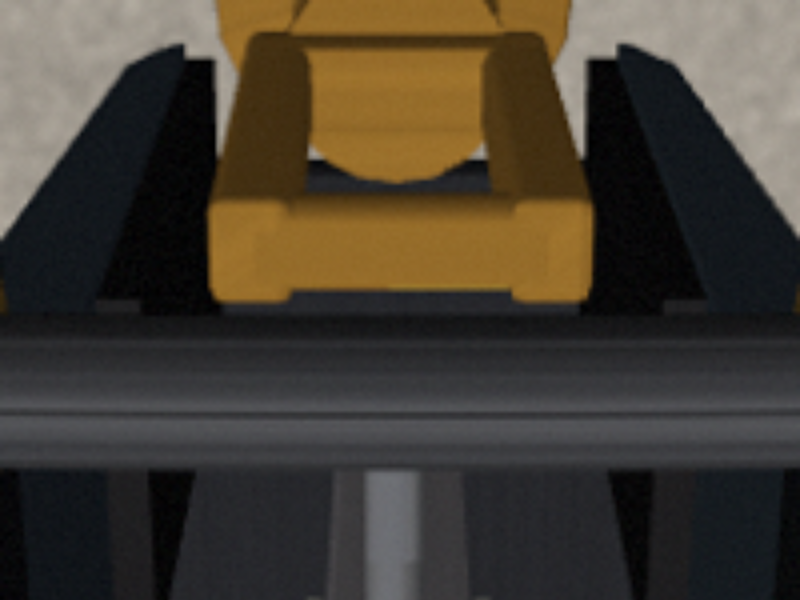

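View pics/f3.png

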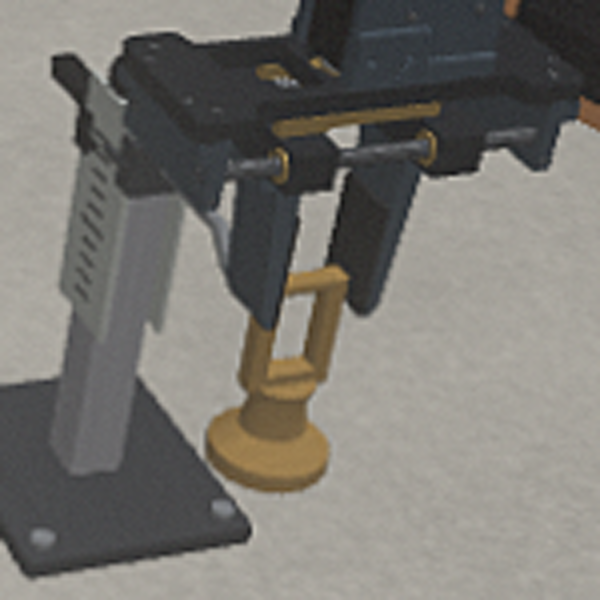

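```bash

python3 -m pendant '[{"delta_pos":[0.5,0,0],"twist":[0,0,0],"grip":20},{"delta_pos":[1,0,0],"twist":[0,0,0],"grip":20},{"delta_pos":[1.5,0,0],"twist":[0,0,0],"grip":20},{"delta_pos":[2,0,0],"twist":[0,0,0],"grip":20},{"delta_pos":[2.4,0,0.05],"twist":[0,0,0],"grip":20}]' 30
python3 - <<'E'
from h import *
p,d,ci=grab('wrist','pics/g_wrist.png')
for n in ['scene']: grab(n,f'pics/g_{n}.png')
go([672,123.5,195],161)
a=load('pics/g_scene.npz')[0][170:320,420:570];a=cv2.resize(a,(600,600),interpolation=cv2.INTER_CUBIC); cv2.imwrite('pics/g3.png',cv2.cvtColor(a,cv2.COLOR_RGB2BGR))
E
```

```text
time_s: 8.65
ee_pos: [693.1, 116.5, 195.1]
ee_rot: [-90.0, 0.0, 161.1]
force: [0.2, -0.5, -3.7]
gripper_width: 39.5
t 8.75 pos [693.  116.4 195.2] rot [-90.01  -0.   161.07] F [ 0.7  0.3 -2. ] w 39.5
delta [2.22 0.02 0.01] twist [0.01 0.07 0.  ] rows>= 0.4
```

View pics/g3.png

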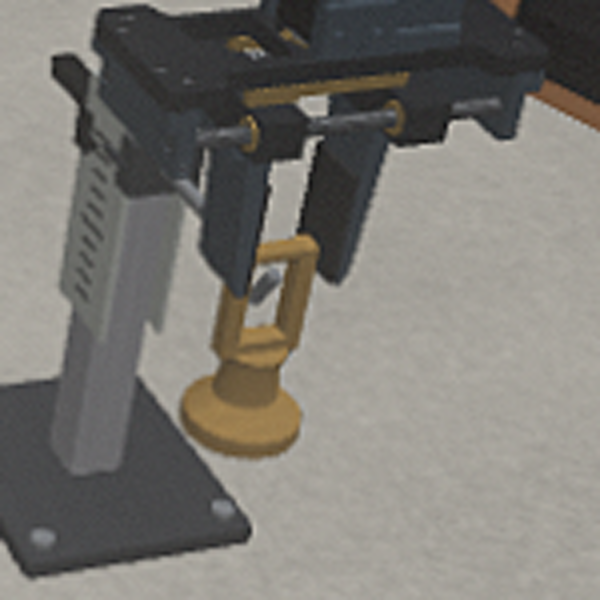

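View pics/g_wrist.png

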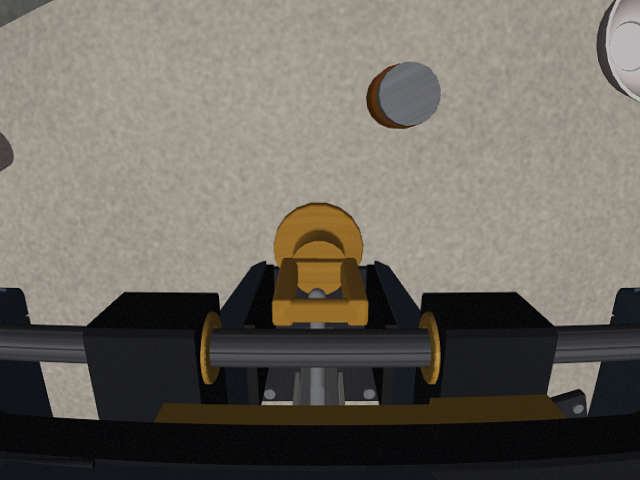

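The hook tip is through the eye: scene crop about (268,285), wrist (317,294), centred in the hole. Forces are unchanged, so I'm carrying on to the seat.

```bash

python3 -m pendant '[{"delta_pos":[0.5,0,0],"twist":[0,0,0],"grip":20},{"delta_pos":[1,0,0],"twist":[0,0,0],"grip":20},{"delta_pos":[1.5,0,0],"twist":[0,0,0],"grip":20},{"delta_pos":[2,0,0],"twist":[0,0,0],"grip":20},{"delta_pos":[2.2,0,0],"twist":[0,0,0],"grip":20}]' 30
python3 - <<'E'
from h import *
p,d,ci=grab('wrist','pics/i_wrist.png')
for n in ['scene']: grab(n,f'pics/i_{n}.png')
go([672,123.5,195],161)
a=load('pics/i_scene.npz')[0][170:320,420:570];a=cv2.resize(a,(600,600),interpolation=cv2.INTER_CUBIC); cv2.imwrite('pics/i3.png',cv2.cvtColor(a,cv2.COLOR_RGB2BGR))
E
```

```text
time_s: 9.25
ee_pos: [672.3, 123.6, 195.1]
ee_rot: [-90.0, -0.0, 161.1]
force: [-0.2, -0.4, -2.7]
gripper_width: 39.3
t 9.35 pos [672.6 123.5 195.1] rot [-9.0010e+01  1.0000e-02  1.6106e+02] F [ 0.5  0.7 -3. ] w 39.9
delta [0.06 0.01 0.02] twist [ 0.01  0.06 -0.01] rows>= 0.0
```

View pics/i3.png

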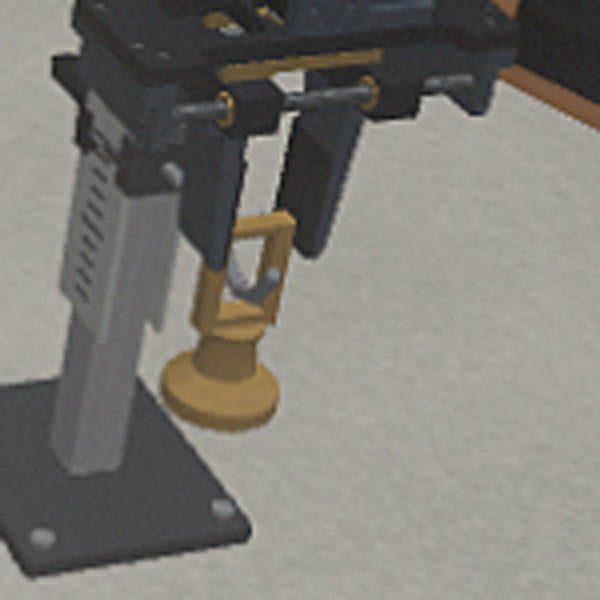

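```bash

python3 -m pendant '[{"delta_pos":[0,0.3,0],"twist":[0,0,0],"grip":20},{"delta_pos":[0,0.7,0],"twist":[0,0,0],"grip":20},{"delta_pos":[0,1.1,0],"twist":[0,0,0],"grip":20},{"delta_pos":[0,1.4,0],"twist":[0,0,0],"grip":20},{"delta_pos":[0,1.6,0],"twist":[0,0,0],"grip":20}]' 30
python3 -m pendant '[{"delta_pos":[0,0.2,0],"twist":[0,0,0],"grip":20},{"delta_pos":[0,0.4,0],"twist":[0,0,0],"grip":20},{"delta_pos":[0,0.6,0],"twist":[0,0,0],"grip":20},{"delta_pos":[0,0.8,0],"twist":[0,0,0],"grip":20},{"delta_pos":[0,1,0],"twist":[0,0,0],"grip":20}]' 30
python3 -m pendant '[{"delta_pos":[0,0.2,0],"twist":[0,0,0],"grip":20},{"delta_pos":[0,0.4,0],"twist":[0,0,0],"grip":20},{"delta_pos":[0,0.6,0],"twist":[0,0,0],"grip":20},{"delta_pos":[0,0.8,0],"twist":[0,0,0],"grip":20},{"delta_pos":[0,1,0],"twist":[0,0,0],"grip":20}]' 30
python3 - <<'E'
from h import *
for n in ['scene']: grab(n,f'pics/j_{n}.png')
go([672,123.5,195],161)
a=load('pics/j_scene.npz')[0][170:320,420:570];a=cv2.resize(a,(600,600),interpolation=cv2.INTER_CUBIC); cv2.imwrite('pics/j3.png',cv2.cvtColor(a,cv2.COLOR_RGB2BGR))
E
```

```text
time_s: 9.85
ee_pos: [672.7, 123.2, 178.2]
ee_rot: [-90.0, -0.0, 161.0]
force: [-0.1, -0.4, -3.1]
gripper_width: 39.6
time_s: 10.35
ee_pos: [672.9, 123.4, 168.9]
ee_rot: [-90.0, 0.0, 161.0]
force: [0.1, 0.1, -3.6]
gripper_width: 39.5
time_s: 10.85
ee_pos: [672.9, 123.3, 158.9]
ee_rot: [-90.0, 0.0, 161.0]
force: [0.0, 0.6, -1.3]
gripper_width: 39.6
t 10.9 pos [672.8 123.3 158.5] rot [-9.0000e+01 -2.0000e-02  1.6104e+02] F [-0.1  1.4 -2.1] w 39.6
delta [ 0.08 -3.65  0.01] twist [-0.    0.04  0.02] rows>= 0.7
```

View pics/j3.png

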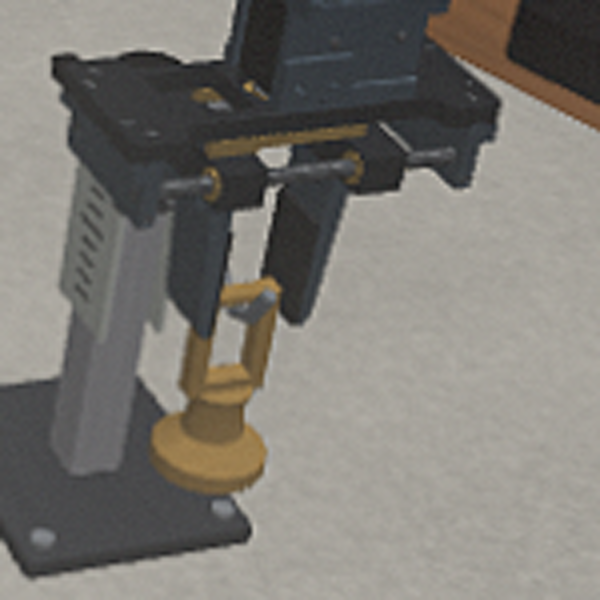

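```bash

python3 -m pendant '[{"delta_pos":[0,0.2,0],"twist":[0,0,0],"grip":20},{"delta_pos":[0,0.4,0],"twist":[0,0,0],"grip":20},{"delta_pos":[0,0.6,0],"twist":[0,0,0],"grip":20},{"delta_pos":[0,0.8,0],"twist":[0,0,0],"grip":20},{"delta_pos":[0,1,0],"twist":[0,0,0],"grip":20}]' 30
python3 -c "
from h import *
F=[]
for i in range(4): grab('wrist');F.append(state()['force'])
print(np.mean(F,0),state()['ee_pos'])"
python3 -m pendant '[{"delta_pos":[0,0.2,0],"twist":[0,0,0],"grip":20},{"delta_pos":[0,0.4,0],"twist":[0,0,0],"grip":20},{"delta_pos":[0,0.6,0],"twist":[0,0,0],"grip":20},{"delta_pos":[0,0.8,0],"twist":[0,0,0],"grip":20},{"delta_pos":[0,1,0],"twist":[0,0,0],"grip":20}]' 30
python3 -c "
from h import *
F=[]
for i in range(8): grab('wrist');F.append(state()['force'])
print(np.mean(F,0),np.std(F,0),state()['ee_pos'])"
```

```text
time_s: 11.4
ee_pos: [672.9, 123.3, 148.8]
ee_rot: [-90.0, 0.0, 161.0]
force: [-0.9, 0.6, -1.2]
gripper_width: 39.8
[ 0.04612908  0.04919858 -1.66334196] [672.86605321 123.30496039 148.94875285]
time_s: 12.1
ee_pos: [672.9, 123.4, 138.8]
ee_rot: [-90.0, 0.0, 161.0]
force: [-0.2, 0.0, -1.7]
gripper_width: 39.4
[-0.38405757 -0.08141854 -1.09009307] [0.41813645 0.43971963 0.46250551] [672.90855756 123.32515565 139.04032996]
```

```bash

python3 -m pendant '[{"delta_pos":[0,0.2,0],"twist":[0,0,0],"grip":20},{"delta_pos":[0,0.4,0],"twist":[0,0,0],"grip":20},{"delta_pos":[0,0.6,0],"twist":[0,0,0],"grip":20},{"delta_pos":[0,0.8,0],"twist":[0,0,0],"grip":20},{"delta_pos":[0,1,0],"twist":[0,0,0],"grip":20}]' 30
python3 -c "
from h import *
F=[]
for i in range(24): grab('wrist');F.append(state()['force'])
print(np.mean(F,0),np.std(F,0),state()['ee_pos'])"
```

```text
time_s: 13.0
ee_pos: [672.9, 123.3, 128.8]
ee_rot: [-90.0, 0.0, 161.0]
force: [-0.9, 0.7, -0.6]
gripper_width: 39.7
[-0.8125989   0.16180095  0.07282984] [0.56447713 0.52844539 0.47366175] [672.89394442 123.31615056 128.92919925]
```

```bash

python3 -m pendant '[{"delta_pos":[0.05,0,0],"twist":[0,0,0],"grip":20},{"delta_pos":[0.1,0,0],"twist":[0,0,0],"grip":20},{"delta_pos":[0.15,0,0],"twist":[0,0,0],"grip":20},{"delta_pos":[0.2,0,0],"twist":[0,0,0],"grip":20},{"delta_pos":[0.2,0,0],"twist":[0,0,0],"grip":20}]' 30
python3 -c "
from h import *
F=[]
for i in range(20): grab('wrist');F.append(state()['force'])
print(np.mean(F,0),np.std(F,0),state()['ee_pos'])"
```

```text
time_s: 14.7
ee_pos: [671.7, 123.8, 129.2]
ee_rot: [-90.0, 0.1, 161.0]
force: [1.7, -0.7, 0.0]
gripper_width: 39.7
[ 3.67966928 -1.26031868  0.11677555] [0.88543467 0.46771154 0.51577712] [671.23069879 123.90374906 129.00291822]
```

```bash

python3 -m pendant '[{"delta_pos":[-0.04,0,0],"twist":[0,0,0],"grip":20},{"delta_pos":[-0.08,0,0],"twist":[0,0,0],"grip":20},{"delta_pos":[-0.12,0,0],"twist":[0,0,0],"grip":20},{"delta_pos":[-0.16,0,0],"twist":[0,0,0],"grip":20},{"delta_pos":[-0.16,0,0],"twist":[0,0,0],"grip":20}]' 30
python3 -c "
from h import *
F=[]
for i in range(24): grab('wrist');F.append(state()['force'])
print(np.mean(F,0),np.std(F,0),state()['ee_pos'])"
```

```text
time_s: 16.2
ee_pos: [671.3, 123.8, 128.5]
ee_rot: [-90.0, -0.2, 161.0]
force: [-0.6, -0.3, 0.2]
gripper_width: 39.4
[-2.84850195  1.370918    0.23423024] [1.31182515 0.54401353 0.42319553] [672.24439613 123.45409394 128.8438999 ]
```

```bash

python3 -c "
from h import *
for i in range(16):
  grab('wrist');s=state();print(s['force'].round(1),s['ee_pos'].round(2),s['ee_rot'].round(2))"
```

```text
[-3.8  1.8  0.6] [672.27 123.43 128.84] [-8.9990e+01 -3.0000e-02  1.6104e+02]
[-5.1  1.2 -0.3] [672.26 123.43 128.85] [-8.9990e+01 -3.0000e-02  1.6104e+02]
[-4.8  2.3 -1. ] [672.26 123.46 128.85] [-8.9990e+01 -3.0000e-02  1.6104e+02]
[-3.7  1.6 -0.3] [672.27 123.44 128.86] [-9.0000e+01 -3.0000e-02  1.6104e+02]
[-5.1  0.4 -0.2] [672.27 123.51 128.85] [-8.9990e+01 -3.0000e-02  1.6105e+02]
[-5.   0.7  0.7] [672.29 123.45 128.86] [-9.0000e+01 -2.0000e-02  1.6105e+02]
[-4.8  2.   0.4] [672.28 123.45 128.84] [-8.9990e+01 -3.0000e-02  1.6105e+02]
[-5.1  1.6  0.2] [672.27 123.44 128.87] [-9.0000e+01 -3.0000e-02  1.6104e+02]
[-4.7  1.5 -0.3] [672.27 123.44 128.86] [-8.9990e+01 -3.0000e-02  1.6105e+02]
[-5.2  1.7 -0.5] [672.27 123.46 128.85] [-8.9990e+01 -3.0000e-02  1.6104e+02]
[-4.7  1.3  1.1] [672.3  123.47 128.83] [-9.0000e+01 -3.0000e-02  1.6105e+02]
[-4.   2.3 -0.8] [672.3  123.43 128.87] [-8.9990e+01 -2.0000e-02  1.6104e+02]
[-5.5  1.6  0.7] [672.27 123.46 128.83] [-9.0000e+01 -3.0000e-02  1.6105e+02]
[-5.7  1.  -0.1] [672.27 123.47 128.84] [-8.9990e+01 -3.0000e-02  1.6105e+02]
[-5.8  1.8  0.3] [672.32 123.45 128.87] [-9.0000e+01 -2.0000e-02  1.6104e+02]
[-4.2  1.3  0.4] [672.29 123.46 128.86] [-8.9990e+01 -3.0000e-02  1.6104e+02]
```

```bash

python3 -m pendant '[{"delta_pos":[0.02,0,0],"twist":[0,0,0],"grip":20},{"delta_pos":[0.04,0,0],"twist":[0,0,0],"grip":20},{"delta_pos":[0.06,0,0],"twist":[0,0,0],"grip":20},{"delta_pos":[0.07,0,0],"twist":[0,0,0],"grip":20},{"delta_pos":[0.07,0,0],"twist":[0,0,0],"grip":20}]' 30
python3 -c "
from h import *
for i in range(10):
  grab('wrist');s=state();print(s['force'].round(1),s['ee_pos'].round(2),s['ee_rot'].round(2))"
```

```text
time_s: 18.7
ee_pos: [672.2, 123.5, 129.1]
ee_rot: [-90.0, 0.1, 161.0]
force: [-1.9, 0.3, 0.6]
gripper_width: 39.5
[-3.3  0.6 -0.4] [672.2  123.52 129.04] [-9.0010e+01  5.0000e-02  1.6105e+02]
[-3.2  0.1  0.3] [672.21 123.51 129.04] [-9.0010e+01  5.0000e-02  1.6104e+02]
[-3.3 -0.2 -0.1] [672.2  123.55 129.04] [-9.0010e+01  5.0000e-02  1.6105e+02]
[-2.6  0.5  0.5] [672.2  123.52 129.05] [-9.0010e+01  5.0000e-02  1.6104e+02]
[-2.9  0.2 -0.3] [672.2  123.54 129.04] [-9.0010e+01  5.0000e-02  1.6104e+02]
[-2.3 -0.6 -0.6] [672.17 123.56 129.02] [-9.0010e+01  4.0000e-02  1.6105e+02]
[-2.6 -0.6  0. ] [672.19 123.55 129.05] [-9.0010e+01  5.0000e-02  1.6105e+02]
[-1.9  0.7 -0.4] [672.2  123.55 129.06] [-9.0010e+01  5.0000e-02  1.6104e+02]
[-2.6 -0.6 -0.7] [672.15 123.55 129.02] [-9.0010e+01  4.0000e-02  1.6104e+02]
[-1.  -0.   0.8] [672.14 123.57 129.02] [-9.0010e+01  4.0000e-02  1.6105e+02]
```

```bash

python3 -m pendant '[{"delta_pos":[0,0,0],"twist":[0,0,0],"grip":20},{"delta_pos":[0,0,0],"twist":[0,0,0],"grip":20},{"delta_pos":[0,0,0],"twist":[0,0,0],"grip":20},{"delta_pos":[0,0,0],"twist":[0,0,0],"grip":20},{"delta_pos":[0,0,0],"twist":[0,0,0],"grip":20}]' 4
python3 -c "
from h import *
F=[]
for i in range(8):
  grab('wrist');s=state();F.append(s['force'])
print(np.array(F).round(1),np.mean(F,0),s['ee_pos'],s['gripper_width'])"
```

```text
time_s: 19.7
ee_pos: [672.1, 123.6, 129.0]
ee_rot: [-90.0, 0.0, 161.0]
force: [-0.8, -0.4, 0.6]
gripper_width: 39.9
[[-0.6 -0.7 -0.2]
 [-1.5 -0.7  0.3]
 [-0.1 -1.   1.1]
 [-0.3 -1.2  0.7]
 [-0.1 -1.4  0.5]
 [-1.  -0.6  0.3]
 [ 0.6 -0.5 -0.6]
 [-0.3 -0.5 -0.1]] [-0.41104285 -0.82345314  0.25424272] [672.06913048 123.62488309 128.98806353] 40.12516084439863
```

```bash

python3 -m pendant '[{"delta_pos":[0,0,0],"twist":[0,0,0],"grip":46},{"delta_pos":[0,0,0],"twist":[0,0,0],"grip":50},{"delta_pos":[0,0,0],"twist":[0,0,0],"grip":60},{"delta_pos":[0,0,0],"twist":[0,0,0],"grip":75},{"delta_pos":[0,0,0],"twist":[0,0,0],"grip":80}]' 4
python3 - <<'E'
from h import *
p,d,ci=grab('wrist','pics/k_wrist.png')
grab('scene','pics/k_scene.png')
go([672,123.5,195],161)
a=load('pics/k_scene.npz')[0][170:320,420:570];a=cv2.resize(a,(400,400),interpolation=cv2.INTER_CUBIC); b=cv2.resize(p[200:400,220:420],(400,400))
cv2.imwrite('pics/k3.png',cv2.cvtColor(np.hstack([a,b]),cv2.COLOR_RGB2BGR))
E
```

```text
time_s: 20.6
ee_pos: [671.9, 123.7, 128.9]
ee_rot: [-90.0, 0.0, 161.0]
force: [0.8, -0.4, -0.6]
gripper_width: 66.8
t 20.7 pos [671.9 123.7 128.9] rot [-90.01   0.   161.05] F [ 0.6 -0.6 -0.6] w 72.1
delta [-0.02 -6.61  0.01] twist [ 0.01  0.05 -0.  ] rows>= 1.3
```

View pics/k3.png

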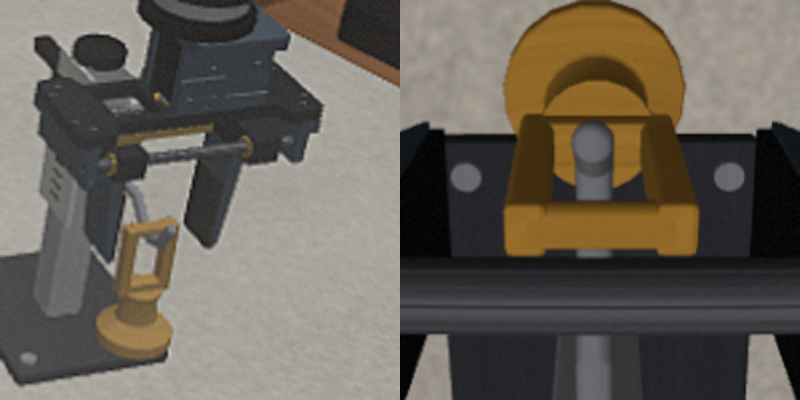

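```bash

python3 -m pendant '[{"delta_pos":[0,-2,0],"twist":[0,0,0],"grip":80},{"delta_pos":[0,-5.5,0],"twist":[0,0,0],"grip":80},{"delta_pos":[0,-9.5,0],"twist":[0,0,0],"grip":80},{"delta_pos":[0,-13.5,0],"twist":[0,0,0],"grip":80},{"delta_pos":[0,-17,0],"twist":[0,0,0],"grip":80}]' 10
python3 -m pendant '[{"delta_pos":[3,0,0],"twist":[0,0,0],"grip":40},{"delta_pos":[7,0,0],"twist":[0,0,0],"grip":0},{"delta_pos":[11,0,0],"twist":[0,0,0],"grip":0},{"delta_pos":[15,0,0],"twist":[0,0,0],"grip":0},{"delta_pos":[19,0,0],"twist":[0,0,0],"grip":0}]' 10
python3 - <<'E'
from h import *
for n in('scene','top','wrist'): grab(n,f'pics/l_{n}.png')
go([490.4,184.6,240],161)
p=load('pics/l_wrist.npz')[0]
a=load('pics/l_scene.npz')[0][150:310,390:550];a=cv2.resize(a,(600,600),interpolation=cv2.INTER_CUBIC)
cv2.imwrite('pics/l3.png',cv2.cvtColor(a,cv2.COLOR_RGB2BGR))
E
```

```text
time_s: 21.2
ee_pos: [671.9, 123.7, 301.4]
ee_rot: [-90.1, 0.1, 161.0]
force: [-0.6, 0.8, 0.4]
gripper_width: 73.0
time_s: 21.7
ee_pos: [490.5, 185.7, 299.0]
ee_rot: [-90.0, 0.0, 161.0]
force: [0.5, 0.2, 0.2]
gripper_width: 35.5
t 21.85 pos [490.6 185.9 300. ] rot [-9.0060e+01  8.0000e-02  1.6117e+02] F [1.1 0.1 0.3] w 23.7
delta [-0.02  6.    0.14] twist [ 0.06  0.17 -0.08] rows>= 1.2
```

View pics/l3.png

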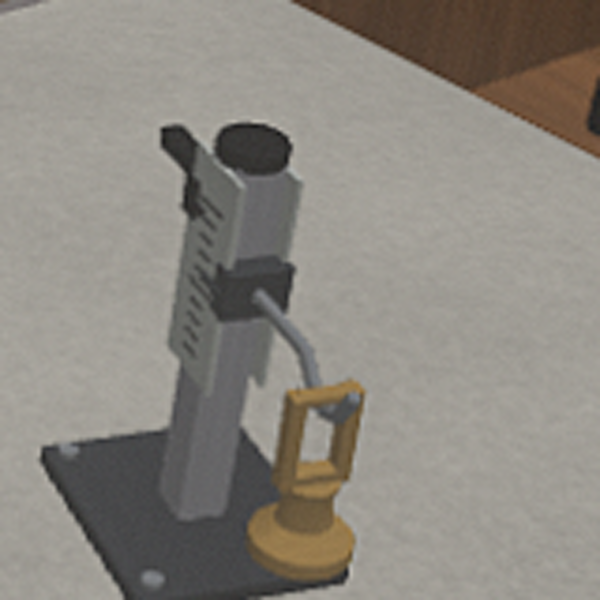

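View pics/l_wrist.png

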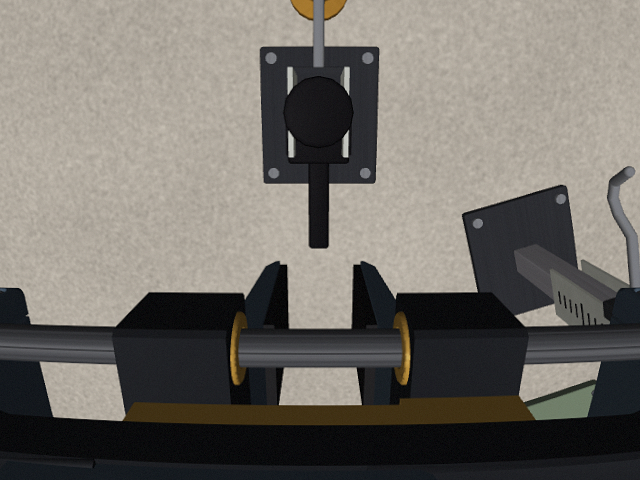

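The casting hangs cleanly on the hook, away from the base, and the marker is still at the top (scene crop ~(190,200)). The wrist view shows the tab at (318,163–247). Now I'll measure how far the hook has sunk and where the tab is.

```bash
python3 - <<'E'
from h import *
h=np.array([.945,-.326]);n=np.array([.326,.945]);c=np.array([566,158.5])
def cl(fn,u0,u1,v0,v1):
    p,d,ci=load(fn); return np.array([atd(ci,u,v,d[v,u]) for v in range(v0,v1) for u in range(u0,u1) if d[v,u]>0])
for cam,box in (('scene',(425,500,170,280)),('top',(140,220,100,240))):
    r=[]
    for k in 'al':
        S=cl(f'pics/{k}_{cam}.npz',*box); s=(S[:,:2]-c)@h; l=abs((S[:,:2]-c)@n)
        q=S[(s>45)&(s<80)&(l<5)&(S[:,2]>150)]; r.append(np.median(q[:,2])); print(cam,k,len(q),r[-1].round(1))
    print('sink',r[0]-r[1])
S=cl('pics/l_wrist.npz',300,340,165,252); q=S[(S[:,2]>195)]
s=(q[:,:2]-c)@h;l=(q[:,:2]-c)@n; print('tab',q.mean(0),'s',s.min(),s.max(),'lat',np.median(l),'z',np.percentile(q[:,2],[10,50,90]))
E
```

```text
scene a 53 217.3
scene l 54 179.2
sink 38.081429945704485
top a 69 218.6
top l 67 180.7
sink 37.96591787499699
tab [506.30185703 180.78465847 213.55084225] s -94.1063343211021 -35.436293680454945 lat 1.6040202876764733 z [212.54745145 213.5975522  214.57558814]
```

```bash

python3 -m pendant '[{"delta_pos":[0,1,0],"twist":[0,0,0],"grip":0},{"delta_pos":[0,3,0],"twist":[0,0,0],"grip":0},{"delta_pos":[0,5,0],"twist":[0,0,0],"grip":0},{"delta_pos":[0,6.5,0],"twist":[0,0,0],"grip":0},{"delta_pos":[0,7.4,0],"twist":[0,0,0],"grip":0}]' 10
python3 -m pendant '[{"delta_pos":[0,0.2,0],"twist":[0,0,0],"grip":0},{"delta_pos":[0,0.5,0],"twist":[0,0,0],"grip":0},{"delta_pos":[0,0.8,0],"twist":[0,0,0],"grip":0},{"delta_pos":[0,1.1,0],"twist":[0,0,0],"grip":0},{"delta_pos":[0,1.4,0],"twist":[0,0,0],"grip":0}]' 10
python3 - <<'E'
from h import *
for n in('scene',): grab(n,f'pics/m_{n}.png')
go([490.9,186.1,186],161)
a=load('pics/m_scene.npz')[0][150:310,390:550];a=cv2.resize(a,(600,600),interpolation=cv2.INTER_CUBIC)
cv2.imwrite('pics/m3.png',cv2.cvtColor(a,cv2.COLOR_RGB2BGR))
E
```

```text
time_s: 22.35
ee_pos: [492.5, 184.6, 222.3]
ee_rot: [-89.9, -0.1, 161.0]
force: [0.7, -0.3, -0.5]
gripper_width: 0.6
time_s: 22.85
ee_pos: [492.4, 185.5, 211.1]
ee_rot: [-90.0, 0.0, 161.0]
force: [0.9, 0.0, 0.1]
gripper_width: 0.3
t 22.9 pos [492.  185.4 210.5] rot [-8.9990e+01 -1.0000e-02  1.6105e+02] F [-0.6  0.2 -0. ] w 0.6
delta [ 0.12  2.45 -0.04] twist [-0.01  0.05  0.01] rows>= 0.5
```

View pics/m3.png

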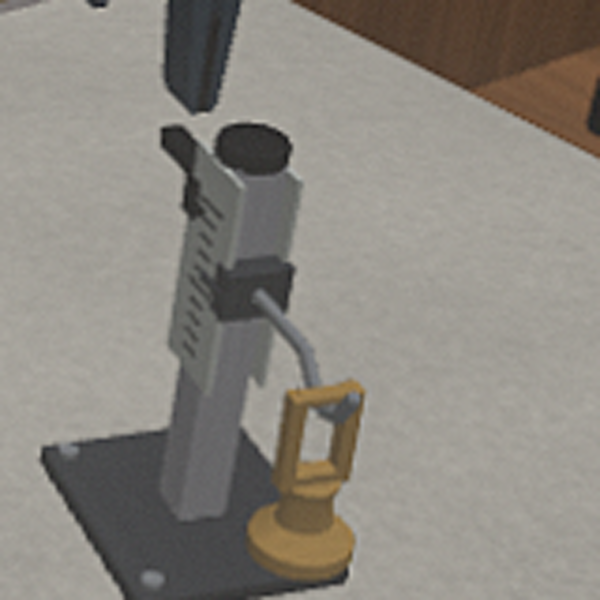

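```bash
python3 - <<'E'
from h import *
p,d,ci=load('pics/m_scene.npz')
for X in ([492,185.4,210.5],[490.9,186.1,213.6],[479,190,213.6],[490.9,186.1,221]):
    u,v=proj(ci,X); print(X,(round(u,1),round(v,1)),'crop',((u-390)*3.75,(v-150)*3.75))
for v in range(150,200,3): print(v,[int(d[v,u]) for u in range(430,456,2)])
for u,v in ((434,184),(437,188),(442,190),(443,176),(445,170)): print(u,v,atd(ci,u,v,d[v,u]).round(1))
w=grab('wrist','pics/n_wrist.png');t=grab('top','pics/n_top.png')
a=cv2.resize(w[0][120:400,180:460],(400,400));b=cv2.resize(t[0][130:260,120:250],(400,400),interpolation=cv2.INTER_CUBIC)
cv2.imwrite('pics/n.png',cv2.cvtColor(np.hstack([a,b]),cv2.COLOR_RGB2BGR)); print(state()['force'],state()['ee_pos'])
E
```

```text
[492, 185.4, 210.5] (437.2, 187.6) crop (177.01261887086105, 140.95363621135476)
[490.9, 186.1, 213.6] (437.3, 186.0) crop (177.31904570457579, 134.95209210302687)
[479, 190, 213.6] (434.8, 183.2) crop (167.8662523923198, 124.63973210434705)
[490.9, 186.1, 221] (437.8, 182.9) crop (179.09577309659477, 123.22603942640377)
150 [1885, 1886, 1188, 1175, 1167, 1158, 1149, 1152, 1172, 1164, 1155, 1156, 1892]
153 [1860, 1863, 1189, 1176, 1168, 1158, 1156, 1158, 1168, 1163, 1163, 1161, 1868]
156 [1849, 1839, 1846, 1179, 1172, 1160, 1161, 1163, 1168, 1164, 1167, 1165, 1850]
159 [1827, 1827, 1201, 1179, 1171, 1164, 1167, 1162, 1165, 1167, 1169, 1834, 1830]
162 [1807, 1805, 1202, 1195, 1175, 1165, 1170, 1165, 1172, 1174, 1172, 1810, 1807]
165 [1792, 1797, 1203, 1192, 1183, 1174, 1173, 1182, 1178, 1177, 1176, 1797, 1798]
168 [1776, 1774, 1206, 1199, 1191, 1175, 1178, 1180, 1183, 1181, 1789, 1782, 1783]
171 [1754, 1756, 1209, 1205, 1190, 1182, 1181, 1183, 1183, 1185, 1758, 1760, 1761]
174 [1737, 1740, 1749, 1205, 1196, 1183, 1185, 1188, 1187, 1751, 1750, 1741, 1746]
177 [1729, 1722, 1726, 1727, 1205, 1188, 1186, 1190, 1186, 1729, 1724, 1730, 1733]
180 [1706, 1708, 1713, 1708, 1710, 1705, 1191, 1712, 1710, 1710, 1707, 1714, 1714]
183 [1690, 1702, 1693, 1696, 1234, 1699, 1693, 1698, 0, 1694, 1150, 1146, 1153]
186 [1677, 1688, 1223, 1219, 1219, 1221, 1685, 1680, 1679, 1140, 1141, 1140, 1139]
189 [1657, 1665, 1229, 1221, 1209, 1212, 1210, 1160, 1662, 1134, 1134, 1125, 1128]
192 [1648, 1648, 1649, 1220, 1213, 1201, 1201, 1160, 1153, 1133, 1133, 1127, 1125]
195 [1631, 1641, 1636, 1638, 1630, 1204, 1169, 1160, 1150, 1136, 1136, 1124, 1128]
198 [1619, 1614, 1622, 1616, 1620, 1178, 0, 1164, 1155, 1147, 1136, 1128, 1130]
434 184 [481.5 185.4 214.2]
437 188 [495.4 181.3 212.2]
442 190 [512.2 179.  216. ]
443 176 [506.7 181.4 245.4]
445 170 [507.8 183.4 259. ]
[-0.80684344 -0.37996306 -0.26326978] [492.06143731 185.39327845 210.90210276]
```

View pics/n.png

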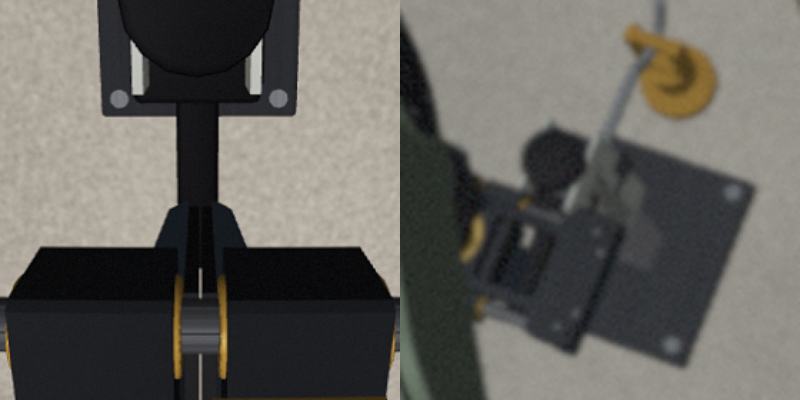

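```bash
python3 - <<'E'
from h import *
s=state(); print(s['ee_pos'],s['force'],s['ee_rot'],s['qpos'].round(1))
p,d,ci=grab('scene','pics/o_scene.png')
for v in range(140,190,4):
  for u in (436,440,442,444,448):
    if 0<d[v,u]<1400: print(u,v,atd(ci,u,v,d[v,u]).round(1))
a=cv2.resize(p[100:260,380:540],(600,600),interpolation=cv2.INTER_CUBIC);cv2.imwrite('pics/o3.png',cv2.cvtColor(a,cv2.COLOR_RGB2BGR))
E
```

```text
[492.06143731 185.39327845 210.90210276] [-0.80684344 -0.37996306 -0.26326978] [-9.00042814e+01 -1.52354720e-03  1.61049003e+02] [ 19.4  13.   93.5   0.   73.5 128.3]
436 140 [510.1 142.7 334.7]
440 140 [513.3 150.2 334.3]
442 140 [520.2 148.4 337.4]
444 140 [523.7 150.2 338.3]
448 140 [528.2 156.4 338.7]
436 144 [498.4 156.5 318.7]
440 144 [517.  148.  327.9]
442 144 [521.4 148.8 329.5]
444 144 [524.1 151.4 329.9]
448 144 [526.2 160.3 328.7]
436 148 [485.4 171.7 301.5]
440 148 [499.5 168.3 307.9]
442 148 [505.4 167.6 310.4]
444 148 [505.8 172.9 309.3]
448 148 [506.6 183.5 307.2]
436 152 [487.2 171.5 293.5]
440 152 [503.2 166.  301.2]
442 152 [506.7 167.9 302.2]
444 152 [508.1 172.1 301.8]
448 152 [509.7 181.9 300.2]
436 156 [487.5 172.9 284.4]
440 156 [504.3 166.5 292.8]
442 156 [509.9 166.2 295.2]
444 156 [507.8 174.2 292.5]
448 156 [511.1 182.1 291.9]
436 160 [486.  176.1 274.1]
440 160 [506.3 166.  285. ]
442 160 [504.6 173.6 282.4]
444 160 [508.4 175.3 283.6]
448 160 [509.5 185.7 281.5]
440 164 [505.5 168.6 275.2]
442 164 [506.8 173.  274.7]
444 164 [506.2 179.5 272.8]
448 164 [513.6 183.  275.1]
436 168 [488.1 177.3 256.6]
440 168 [505.2 170.7 265.6]
442 168 [504.5 177.3 263.6]
444 168 [507.1 180.3 264. ]
448 168 [513.3 185.2 265.4]
436 172 [490.1 176.9 248.3]
440 172 [504.8 172.9 255.8]
442 172 [507.5 175.8 256.2]
444 172 [510.3 178.7 256.7]
448 172 [514.  186.4 256.4]
440 176 [508.7 170.5 249.1]
442 176 [511.5 173.3 249.6]
444 176 [509.6 181.2 246.7]
442 180 [509.5 177.2 238.5]
436 184 [482.9 189.9 213.6]
436 188 [494.4 179.4 212.3]
440 188 [500.1 185.3 213.3]
442 188 [504.5 186.4 215.1]
444 188 [539.9 153.3 240.8]
448 188 [560.5 141.8 253.6]
```

View pics/o3.png

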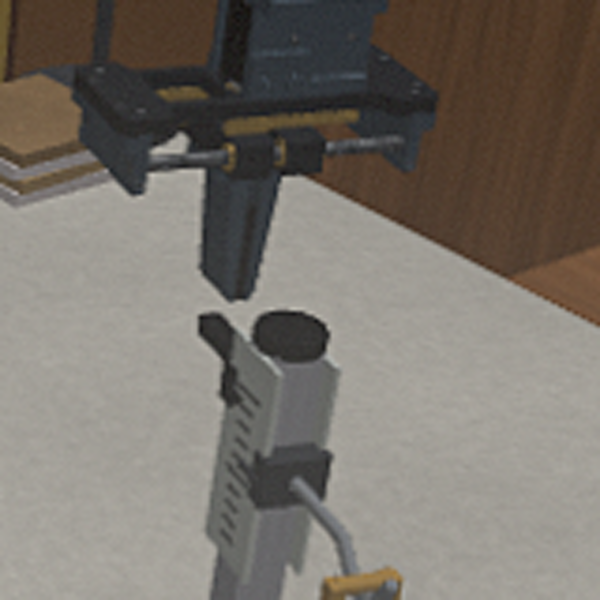

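```bash
python3 - <<'E'
from h import *
for k,z in (('i',195.1),('k',128.9),('g',195)):
    p,d,ci=load(f'pics/{k}_scene.npz')
    for X in ([0,0,0],):
        pass
    c={'i':(672.6,123.5),'k':(671.9,123.7),'g':(693,116.4)}[k]
    w={'i':20,'k':36,'g':20}[k]
    n=np.array([.326,.945]);h=np.array([.945,-.326])
    for sg in (-1,1):
      for e in (-16,16):
        X=[*(np.array(c)+n*sg*(w+6)+h*e),z]; u,v=proj(ci,X); print(k,sg,e,'expected tip px',round(u),round(v),'crop',round((u-420)*4),round((v-170)*4))
E
```

```text
i -1 -16 expected tip px 462 240 crop 168 281
i -1 16 expected tip px 470 250 crop 199 318
i 1 -16 expected tip px 487 237 crop 268 267
i 1 16 expected tip px 495 246 crop 301 305
k -1 -16 expected tip px 449 270 crop 115 399
k -1 16 expected tip px 456 279 crop 144 438
k 1 -16 expected tip px 488 264 crop 271 376
k 1 16 expected tip px 496 274 crop 303 414
g -1 -16 expected tip px 467 247 crop 189 306
g -1 16 expected tip px 475 256 crop 221 345
g 1 -16 expected tip px 492 243 crop 290 293
g 1 16 expected tip px 501 253 crop 324 331
```

```bash
python3 - <<'E'
from h import *
p,d,ci=load('pics/k_scene.npz')
a=cv2.resize(p[170:320,420:570],(600,600),interpolation=cv2.INTER_CUBIC);cv2.imwrite('pics/k4.png',cv2.cvtColor(a,cv2.COLOR_RGB2BGR))
E
```

```text
(no output)
```

View pics/k4.png

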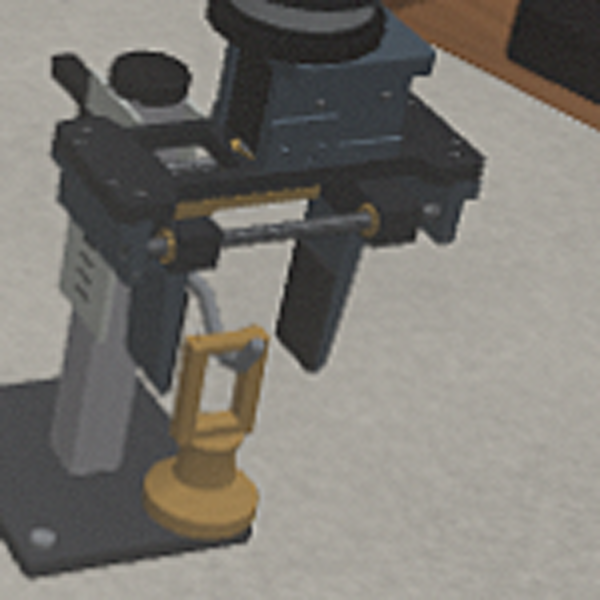

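The fingertips in the picture are about 25 mm higher than the reported TCP: the closed tip is at o3 crop (237,300) and still above the tab. No contact force has appeared either. So I'll go by sight and force, descending slowly.

```bash

python3 -m pendant '[{"delta_pos":[0.05,0.3,0],"twist":[0,0,0],"grip":0},{"delta_pos":[0.1,0.6,0],"twist":[0,0,0],"grip":0},{"delta_pos":[0.1,0.9,0],"twist":[0,0,0],"grip":0},{"delta_pos":[0.1,1.2,0],"twist":[0,0,0],"grip":0},{"delta_pos":[0.1,1.5,0],"twist":[0,0,0],"grip":0}]' 10
python3 -m pendant '[{"delta_pos":[0,0.3,0],"twist":[0,0,0],"grip":0},{"delta_pos":[0,0.6,0],"twist":[0,0,0],"grip":0},{"delta_pos":[0,0.9,0],"twist":[0,0,0],"grip":0},{"delta_pos":[0,1.2,0],"twist":[0,0,0],"grip":0},{"delta_pos":[0,1.5,0],"twist":[0,0,0],"grip":0}]' 10
python3 - <<'E'
from h import *
p,d,ci=grab('scene','pics/q_scene.png'); F=[]
for i in range(4): F.append(state()['force']); grab('wrist')
print(np.mean(F,0),state()['ee_pos'])
a=cv2.resize(p[150:310,390:550],(600,600),interpolation=cv2.INTER_CUBIC);cv2.imwrite('pics/q3.png',cv2.cvtColor(a,cv2.COLOR_RGB2BGR))
E
```

```text
time_s: 23.55
ee_pos: [491.1, 185.7, 195.6]
ee_rot: [-90.0, -0.0, 161.0]
force: [-0.9, -0.1, 0.4]
gripper_width: 0.5
time_s: 24.05
ee_pos: [491.2, 185.7, 180.9]
ee_rot: [-90.0, 0.0, 161.0]
force: [-0.6, 0.1, 1.5]
gripper_width: 0.5
[-0.22028556 -0.03376391  0.18429024] [491.18983604 185.67045793 180.82104944]
```

View pics/q3.png

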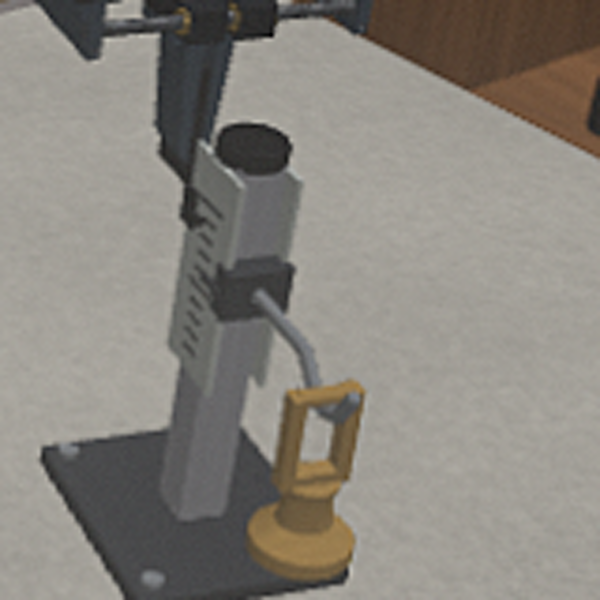

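```bash
python3 - <<'E'
from h import *
A=load('pics/l_scene.npz')[0][165:255,425:475];p=load('pics/q_scene.npz')[0][165:255,425:475]
a=np.hstack([cv2.resize(x,(330,594),interpolation=cv2.INTER_CUBIC) for x in (A,p)])
a=cv2.convertScaleAbs(a,alpha=1.6);cv2.imwrite('pics/q4.png',cv2.cvtColor(a,cv2.COLOR_RGB2BGR))
E
```

```text
(no output)
```

View pics/q4.png

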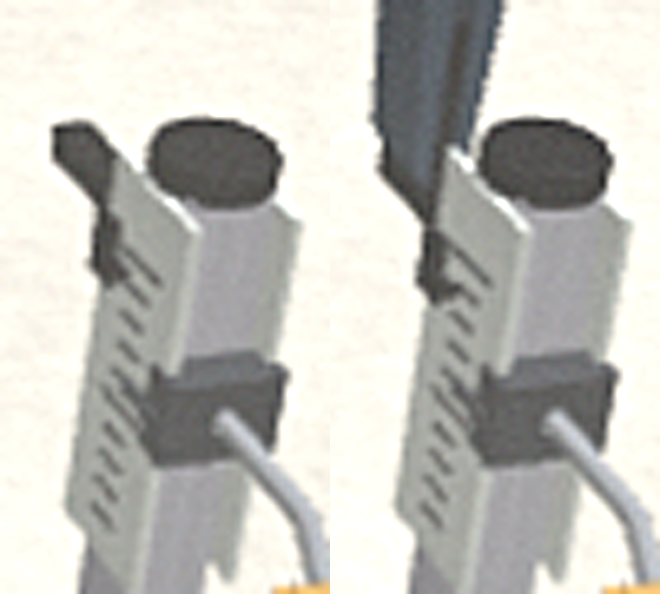

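```bash

python3 -m pendant '[{"delta_pos":[0,0.2,0],"twist":[0,0,0],"grip":0},{"delta_pos":[0,0.5,0],"twist":[0,0,0],"grip":0},{"delta_pos":[0,0.8,0],"twist":[0,0,0],"grip":0},{"delta_pos":[0,1.1,0],"twist":[0,0,0],"grip":0},{"delta_pos":[0,1.3,0],"twist":[0,0,0],"grip":0}]' 10
python3 -m pendant '[{"delta_pos":[0,0.2,0],"twist":[0,0,0],"grip":0},{"delta_pos":[0,0.4,0],"twist":[0,0,0],"grip":0},{"delta_pos":[0,0.6,0],"twist":[0,0,0],"grip":0},{"delta_pos":[0,0.8,0],"twist":[0,0,0],"grip":0},{"delta_pos":[0,0.9,0],"twist":[0,0,0],"grip":0}]' 10
python3 - <<'E'
from h import *
p,d,ci=grab('scene','pics/r_scene.png'); s=state(); print(s['force'],s['ee_pos'],s['time_s'])
A=load('pics/l_scene.npz')[0][165:255,425:475];p=p[165:255,425:475]
a=np.hstack([cv2.resize(x,(330,594),interpolation=cv2.INTER_CUBIC) for x in (A,p)])
a=cv2.convertScaleAbs(a,alpha=1.6);cv2.imwrite('pics/r4.png',cv2.cvtColor(a,cv2.COLOR_RGB2BGR))
E
```

```text
time_s: 24.8
ee_pos: [491.3, 185.8, 167.6]
ee_rot: [-90.0, 0.0, 161.0]
force: [-0.2, -0.2, 1.8]
gripper_width: 0.2
time_s: 25.3
ee_pos: [491.4, 185.7, 158.8]
ee_rot: [-90.0, 0.0, 161.0]
force: [0.9, 0.3, 0.8]
gripper_width: 0.3
[0.20950046 1.31938137 1.15400026] [491.27797862 185.7253191  158.66922176] 25.35
```

View pics/r4.png

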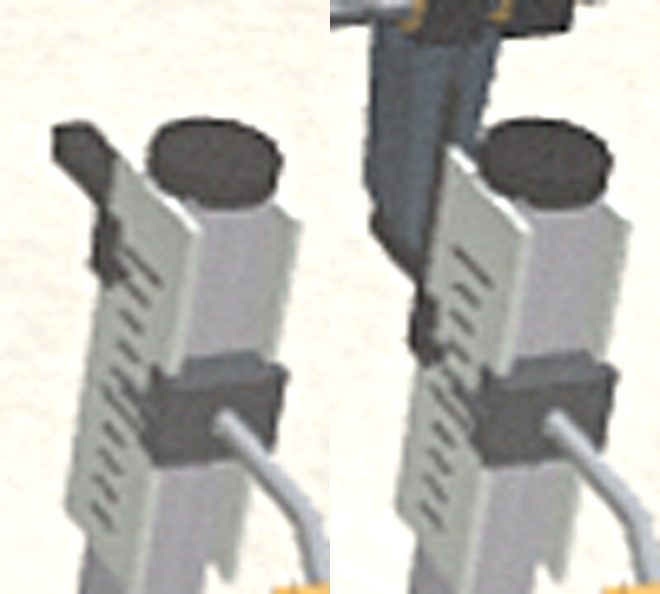

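```bash
python3 - <<'E'
from h import *
p,d,ci=load('pics/r_scene.npz')
a=cv2.resize(p[205:241,432:468],(792,576)[:1]*1+(792,) if 0 else (600,600),interpolation=cv2.INTER_CUBIC)
a=cv2.convertScaleAbs(a,alpha=1.7);cv2.imwrite('pics/r5.png',cv2.cvtColor(a,cv2.COLOR_RGB2BGR))
h=np.array([.945,-.326]);n=np.array([.326,.945]);c=np.array([566,158.5])
R=[]
for v in range(190,250):
  for u in range(434,462):
    if d[v,u]>0:
      X=atd(ci,u,v,d[v,u]); R.append([u,v,(X[:2]-c)@h,(X[:2]-c)@n,X[2]])
R=np.array(R);R=R[(R[:,4]>100)]
for u in range(436,458,2):
  q=R[(R[:,0]==u)]; print(u,[(int(a[1]),int(a[2]),int(a[3]),int(a[4])) for a in q[::4]])
E
```

```text
436 [(190, -62, -9, 214), (194, -59, -9, 206), (198, -59, -8, 197), (202, -64, -4, 184), (206, -64, -2, 174), (234, -21, -15, 132), (238, -21, -14, 122), (242, -19, -13, 114)]
438 [(190, -60, -5, 215), (194, -63, -2, 203), (198, -60, -3, 196), (202, -60, -1, 186), (206, -54, -3, 180), (210, -29, -15, 186), (214, -22, -17, 181), (218, -24, -15, 170), (222, -24, -13, 160), (226, -19, -14, 153), (230, -17, -14, 144), (234, -16, -13, 136), (238, -13, -13, 127), (242, -8, -15, 121), (246, -8, -13, 110)]
440 [(190, -60, -1, 214), (194, -61, 1, 204), (198, -57, 0, 197), (202, -60, 3, 185), (206, -26, -13, 197), (210, -22, -14, 190), (214, -17, -15, 183), (218, -10, -18, 178), (222, -17, -13, 164), (226, -12, -14, 158), (230, -13, -12, 147), (234, -4, -15, 143), (239, -7, -12, 129), (243, 4, -17, 127), (247, 0, -13, 114)]
442 [(190, -60, 3, 214), (194, -22, -15, 227), (198, -21, -14, 218), (202, -22, -13, 209), (206, -17, -14, 202), (210, -15, -13, 194), (214, -13, -13, 186), (218, -5, -16, 181), (222, -7, -13, 170), (226, -4, -14, 162), (230, -2, -13, 154), (234, 1, -14, 147), (238, 1, -13,
[... 1528 characters left out ...]
0, 31, -11, 175), (234, 31, -9, 165), (238, 15, 1, 144), (242, 13, 4, 132), (246, 14, 5, 123)]
454 [(190, 12, -10, 254), (194, 14, -10, 247), (198, 11, -7, 236), (202, 26, -14, 236), (206, 16, -6, 220), (210, 17, -6, 212), (214, 12, -1, 200), (218, 13, 0, 190), (222, 30, -8, 192), (226, 32, -8, 185), (230, 29, -5, 173), (234, 29, -4, 164), (238, 15, 6, 143), (242, 13, 8, 132), (246, 13, 10, 122)]
456 [(190, 12, -6, 254), (194, 17, -8, 248), (198, 13, -4, 237), (202, 11, -1, 226), (206, 15, -1, 219), (210, 11, 1, 208), (214, 14, 1, 200), (218, 15, 2, 192), (222, 27, -3, 190), (226, 32, -4, 184), (230, 33, -3, 175), (234, 29, 0, 163), (238, 13, 12, 141), (242, 15, 12, 133), (246, 14, 14, 122)]
```

View pics/r5.png

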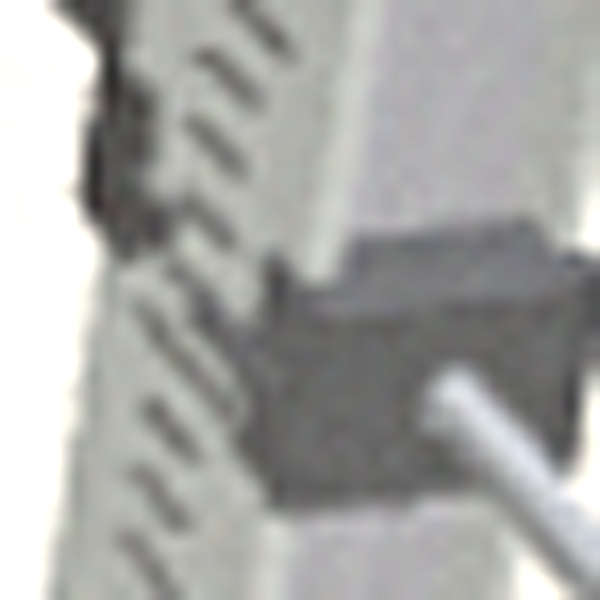

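```bash

python3 -m pendant '[{"delta_pos":[0,0.1,0],"twist":[0,0,0],"grip":0},{"delta_pos":[0,0.2,0],"twist":[0,0,0],"grip":0},{"delta_pos":[0,0.25,0],"twist":[0,0,0],"grip":0},{"delta_pos":[0,0.25,0],"twist":[0,0,0],"grip":0},{"delta_pos":[0,0.25,0],"twist":[0,0,0],"grip":0}]' 10
python3 -m pendant '[{"delta_pos":[0,-0.5,0],"twist":[0,0,0],"grip":0},{"delta_pos":[0,-3,0],"twist":[0,0,0],"grip":0},{"delta_pos":[0,-7,0],"twist":[0,0,0],"grip":0},{"delta_pos":[0,-11,0],"twist":[0,0,0],"grip":0},{"delta_pos":[0,-14.5,0],"twist":[0,0,0],"grip":0}]' 10
python3 - <<'E'
from h import *
for n in('scene','top','wrist'): grab(n,f'pics/s_{n}.png')
s=state(); print(s['force'],s['ee_pos'],s['time_s'])
h=np.array([.945,-.326]);n=np.array([.326,.945]);c=np.array([566,158.5])
def cl(fn,u0,u1,v0,v1):
    p,d,ci=load(fn); return np.array([atd(ci,u,v,d[v,u]) for v in range(v0,v1) for u in range(u0,u1) if d[v,u]>0])
for k in 'als':
  for cam,box in (('scene',(425,500,170,280)),('top',(140,220,100,240)),('wrist',(300,340,150,252))):
    if k=='a' and cam=='wrist': continue
    S=cl(f'pics/{k}_{cam}.npz',*box); s=(S[:,:2]-c)@h; l=abs((S[:,:2]-c)@n-1.6)
    q=S[(s>45)&(s<80)&(l<5)&(S[:,2]>150)]; t=S[(s<-45)&(s>-85)&(l<5)&(S[:,2]>150)&(S[:,2]<225)]
    print(k,cam,'arm',np.median(q[:,2]).round(1) if len(q) else None,'tab',len(t),np.percentile(t[:,2],[25,50,75]).round(1) if len(t) else None)
p=load('pics/s_wrist.npz')[0]; cv2.imwrite('pics/s_w.png',cv2.cvtColor(p,cv2.COLOR_RGB2BGR))
p=load('pics/s_scene.npz')[0][180:250,425:475]; a=cv2.convertScaleAbs(cv2.resize(p,(425,595),interpolation=cv2.INTER_CUBIC),alpha=1.6);cv2.imwrite('pics/s5.png',cv2.cvtColor(a,cv2.COLOR_RGB2BGR))
E
```

```text
time_s: 25.85
ee_pos: [491.1, 185.7, 156.4]
ee_rot: [-90.0, -0.0, 161.0]
force: [0.7, -0.3, 0.7]
gripper_width: 0.2
time_s: 26.35
ee_pos: [490.8, 185.6, 303.5]
ee_rot: [-90.0, 0.0, 161.0]
force: [0.2, 0.4, -0.6]
gripper_width: 0.4
[-0.43101695 -0.04818381 -1.10101104] [491.92579616 186.00221238 303.87223655] 26.5
a scene arm 217.3 tab 48 [210.5 213.  214.9]
a top arm 218.4 tab 100 [213.1 214.4 215.9]
l scene arm 179.2 tab 51 [209.6 213.1 214.2]
l top arm 180.6 tab 0 None
l wrist arm None tab 858 [213.3 213.7 214.2]
s scene arm 178.8 tab 48 [180.9 182.4 183.7]
s top arm 179.8 tab 48 [181.9 182.8 184.2]
s wrist arm None tab 660 [182.4 182.8 183.3]
```

View pics/s5.png

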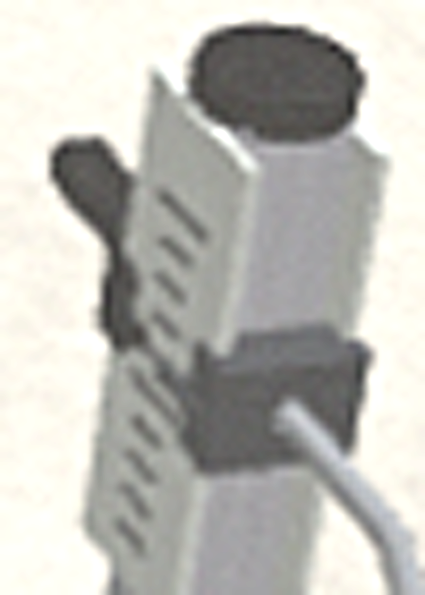

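```bash
python3 - <<'E'
from h import *
o=[]
for k,(v0,u0) in (('a',(182,432)),('s',(205,432))):
    p=load(f'pics/{k}_scene.npz')[0][v0:v0+32,u0:u0+24]
    o.append(cv2.convertScaleAbs(cv2.resize(p,(396,528),interpolation=cv2.INTER_CUBIC),alpha=1.7))
cv2.imwrite('pics/t.png',cv2.cvtColor(np.hstack(o),cv2.COLOR_RGB2BGR))
p,d,ci=load('pics/s_scene.npz')
h=np.array([.945,-.326]);n=np.array([.326,.945]);c=np.array([566,158.5])
for s in (-20,-10,0,10,20): print(s,[round(x,1) for x in proj(ci,[*(c+h*s-n*17),176.8])], [round((x-y)*16.5) for x,y in zip(proj(ci,[*(c+h*s-n*17),176.8]),(432,205))])
E
```

```text
-20 [438.6, 216.5] [109, 189]
-10 [440.6, 219.0] [142, 231]
0 [442.7, 221.5] [176, 272]
10 [444.8, 224.1] [211, 315]
20 [446.9, 226.7] [246, 358]
```

View pics/t.png

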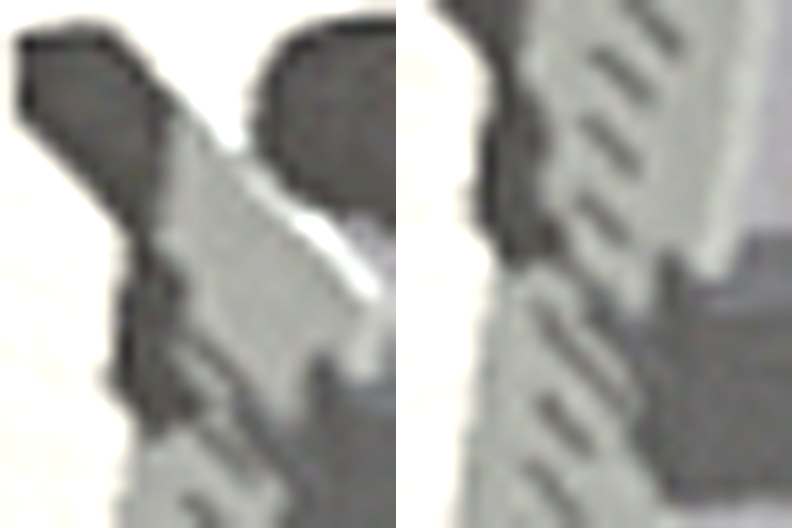

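View pics/s_w.png

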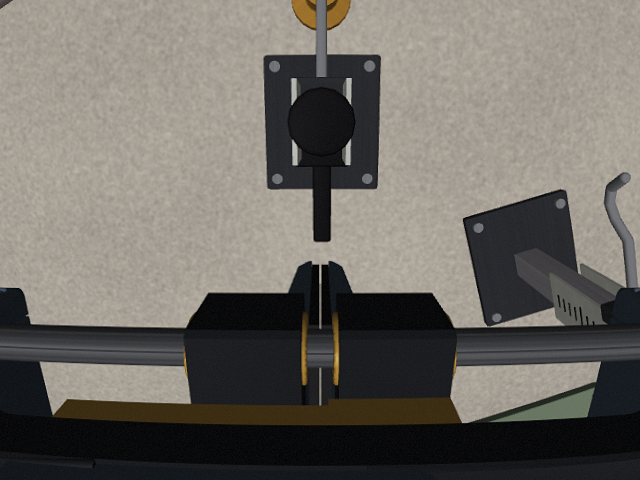

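```bash
python3 - <<'E'
from h import *
grab('scene','pics/u_scene.png')
a=load('pics/s_scene.npz')[0].astype(int);b=load('pics/u_scene.npz')[0].astype(int)
D=abs(a-b).sum(2)[170:320,420:520]; print('max diff',D.max(),(D>60).sum())
x=cv2.resize(b[160:330,400:570].astype(np.uint8),(500,500),interpolation=cv2.INTER_CUBIC);cv2.imwrite('pics/u.png',cv2.cvtColor(x,cv2.COLOR_RGB2BGR))
E
```

```text
max diff 27 0
```

View pics/u.png

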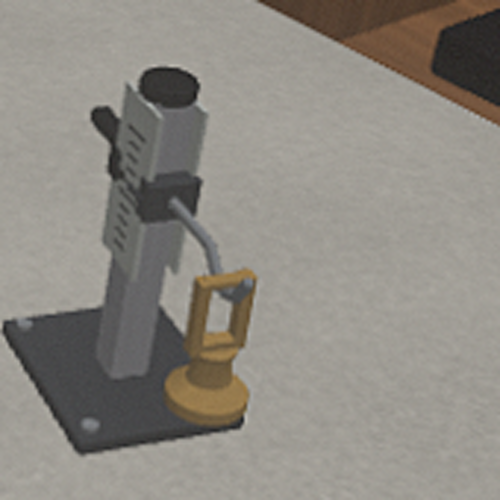

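The casting hangs upright and still: two scene pictures differ by nothing but noise. The gripper is clear of everything, so I'm handing in.

```bash
python3 -c "
from workcell import job; print(job.job_done())"
```

```text
the job is handed in; nothing more can be done
None
```

The casting is hanging freely on the hook of the leftmost scale, the marker is set level with the pointer, and I handed the job in at about 26.5 s of the 64 s allowed. No verdict was reported.

**What I did:** I gripped the eye, passed it over the hook tip and lowered it slowly. I let go once the vertical force on the gripper was down to about 0.2 N, then pressed the marker tab down with closed fingers.

**Last checks:**
- **Level:** the hook sank 38 mm on both outside cameras, with about 1 mm of scatter in the last top-camera reading. That puts the pointer at about 177 mm. All three cameras put the tab's top at about 182.4–182.8 mm, so the marker line is also at about 177 mm, and the enlarged picture shows the two in line.
- **At rest:** the casting hangs upright, and the last two scene pictures differ only by noise. The gripper was well clear, about 300 mm above the table.

**What disagreed:**
- **Fingertips:** they appeared about 25 mm higher in the pictures than the reported TCP. I pressed the tab by sight and force instead.
- **Marker start:** it started about 7 mm below the top of its slide, within the 15 mm allowed for that step.
- **Side force:** before letting go, a sideways force of up to about 6 N built up against the hook. I eased it to under 1 N before opening the fingers.

I did not measure the bowl, jar and pad again at the end. The arm kept well clear of them.

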